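# Pack bar blanks in a carrier and pin the keeper

## Robot

A 6-joint arm with a two-finger parallel gripper is mounted at the origin on the work surface. World frame = base frame: x ahead of the robot, y to its left, z up, the work surface at z = 0. Lengths are in m, angles in degrees, forces in N, time in s.
With the tool pointing down it reaches from about 0.35 to 0.875 m from the base axis. Payload 4.2 kg.
Tool frame: the origin (TCP) lies on the mounting face of the last link; the fingertips stand 182 mm ahead of it and the grasp point (between the pads) lies 164 mm ahead of it (r.tcp_to_grasp is the distance from the TCP to the grasp point, in m); z points along the fingers, y is the line along which they close (so a half turn about z gives the same grasp; the last joint's range is limited). The gripper opens to 87 mm and grips with 3 to 60 N. Pads are 19 mm wide; open, the fingers measure 117 mm over their backs; the gripper's body (75 mm by 190 mm) begins 51 mm behind the grasp point.
Start: joints at [-48.667, 22.042, 0.453, 0, -68.411, -14.817], TCP at [0.279, -0.559, 0.405] pointing down, gripper open.
Joint ranges: [-179.83, 179.83], [-69.29, 118.12], [-61.27, 80.66], [-181.25, 117.63], [-171.15, -9.14], [-177.46, 177.46]. Speed limits (degrees/s): [159.86, 159.86, 180, 180, 180, 180].

## Interface

Orientations are given as a 3x3 rotation matrix whose columns are the frame's x, y, z axes.
In Python, from station import sense, eyes, r gives the robot as it stands.
- The arm moves only by the tool jog_arm, never from a script. Its argument "increments" is a list of rows, each a list of 4 numbers: the shift along the tool's x, y, z normalised to -1 to 1, where 1 is 0.02 m, then the turn about the tool's z normalised to -1 to 1, where 1 is 0.08 rad. A call has 1 to 10 rows; each row shifts and turns the commanded pose from where the row before left it, along the tool's axes as they then stand; what a row does not reach is not made up. A row lasts 1/10 s, in which the tool goes at most 50 mm and 8.59 degrees, less where a joint would pass 70% of its speed; a pose out of reach is approached as far as the arm can. A call with a number of a shift or a turn outside -1 to 1 is refused whole. A call with a gripper value outside its range is refused whole. "grip" is the finger opening in mm, from 0 to 87, set as the call begins (left out, the last holds). The fingers move at their own pace and stop on an object; the grip force is fixed at half the most. Time passes only in rows, so rows that do not move let the fingers close. It gives the time, the measured TCP pose, the force, the opening and the grip force at its end, in the units of the state.
- sense(): the state, without advancing time (a new reading comes with each control period).
- eyes.capture(name): name is "scene" or "top"; returns the picture (400x640x3 uint8, blue, green, red); there is no depth.
- eyes.get_calibration(name): a dict with "camera_matrix" (3x3 intrinsics, pixels), "k1" (the pictures are not rectified: a ray, as slopes to the right and down, at radius r is drawn at 1 + k1 r^2 times it, then the intrinsics apply), "R" (3x3) and "t" (3): a world point X has camera coordinates R X + t. Camera axes: x right, y down, z forward; pixel columns grow to the right and rows downward; lengths in m; the calibration is good to about 2 mm. A picture is of the moment at which its call begins. get_calibration takes no time and is no camera call.
- r.finish_job(): hands the job in; it is judged then, once.
Trained networks look in the newest picture that a camera, given by its name, has taken for a name from the list of things; names that differ only in an ending like _2 or _b are one class to them, and where a whole thing is asked for, a point or a joint stands for the part that bears it (a point fixed in the world has none). Each returns a list of dicts, best first, with "conf" (0 to 1); they miss things now and then, are a little off and sometimes report something else, mostly with a low value. They report only what shows in the picture. A call takes as long as a camera call. They do not tell look-alikes from the thing itself.
- eyes.spot_in(camera, name): "centre" ([x, y, z] in m, in world coordinates, good to about 4 mm: the middle of the surface that is visible of it).
- eyes.outline_of(camera, name): "mask" (400x640 bool, what is visible of it).
The state is a dict: "time_s": time; "joints": joint angles; "joint_velocities": joint speeds; "effort": joint torques, N m; "tcp_pos": TCP position; "ee_rot": TCP orientation; "wrist_force": force on the tool from outside, world axes, zero at the start; "moment": the same for the moment, N m; "gripper_width": opening from 0.0 (shut) to 1.0 (fully open); "gripper_force": force on a finger pad.
Only numpy, scipy, OpenCV 4.12 (cv2) and the standard library are available. Lean on these libraries where they do the work, as an engineer would, in place of code of your own. Each camera call takes 0.05 s, during which the arm holds its last target. There are 200 camera calls.

## Task

Pack all the loose aluminium bars on the blue carrier as a crosswise tower, two bars to a layer above the white lines: the bottom pair along the carrier's length, the next layer across them, and so on, an odd last bar lying above either line of its layer. Then set the yellow keeper bar down into the slots of the two posts, over the tower, and lock both ends by pushing a red-handled pin fully home, handle up against the post, through each post and keeper. Leave the spray can, spanner and cup where they are.

Things in the scene. Friction and masses are not known exactly. Their poses are not given: they have to be found in the camera images.
- carrier: Fixed blue carrier: base plate 160 (x) x 320 (y, its length) x 8 mm, origin at the centre of its underside, z up; a forked post 62 mm high at each end, at y = +-130 mm. White lines on the plate: two along y at x = +-38 mm, two along x at y = +-38 mm. Position and yaw vary.
- seat (a point): Point midway between the posts at the level of their slot floors, 24 mm above the table; the keeper's origin comes here when seated. Slots: 28 mm wide (carrier x), open at the top, closed at the outer end by a wall whose inner face is at |y| = 147.5 mm.
- post_left (a point): Centre of the hole of the carrier's +y post, midway between its two lugs, 46 mm above the table. The 21 mm round hole runs along the carrier's x through both lugs (8 mm thick, 36 mm wide in y, inner faces at x = +-14, outer at x = +-22 mm).
- post_right (a point): The same point of the carrier's -y post.
- keeper: Loose yellow keeper bar, 0.35 kg, an upside-down U standing on two feet. Origin: centre, at the level of the feet's undersides; y along the bar, z up. Top bar 24 (x) x 292 (y) x 12 mm, 38 to 50 mm up. Feet at y = +-130 mm, 24 (x) x 32 (y) mm, lowest 6 mm narrowed to 16 x 24 mm; a 21 mm hole along x through each, 22 mm up. Works either way round.
- pin1_mid (a point): Point on pin 1's shank, 22 mm ahead of the handle's shoulder: lies at the centre of a post's hole when the pin is fully home.
- pin2_mid (a point): The same point on pin 2.
- pin1: Loose lock pin lying down: red square handle 44 long x 26 x 26 mm and a 16 mm brass shank 58 mm long, its last 9 mm tapered. Origin on the axis at the shoulder where handle and shank meet (13 mm above the table when lying); shank towards +x, handle towards -x. Fits either post, from either side. 0.18 kg.
- pin2: Loose lock pin lying down: red square handle 44 long x 26 x 26 mm and a 16 mm brass shank 58 mm long, its last 9 mm tapered. Origin on the axis at the shoulder where handle and shank meet (13 mm above the table when lying); shank towards +x, handle towards -x. Fits either post, from either side. 0.18 kg.
- bar1: Loose bare aluminium flat bar 140 (x) x 30 (y) x 15 (z) mm, 0.17 kg, origin at its centre. From 3 to 5 of the five are present; None if absent.
- bar2: Loose bare aluminium flat bar 140 (x) x 30 (y) x 15 (z) mm, 0.17 kg, origin at its centre. From 3 to 5 of the five are present; None if absent.
- bar3: Loose bare aluminium flat bar 140 (x) x 30 (y) x 15 (z) mm, 0.17 kg, origin at its centre. From 3 to 5 of the five are present; None if absent.
- bar4: Loose bare aluminium flat bar 140 (x) x 30 (y) x 15 (z) mm, 0.17 kg, origin at its centre. From 3 to 5 of the five are present; None if absent.
- bar5: Loose bare aluminium flat bar 140 (x) x 30 (y) x 15 (z) mm, 0.17 kg, origin at its centre. From 3 to 5 of the five are present; None if absent.
- spray_can: Bystander: green spray can, 60 mm across, 180 mm high, origin under its centre. To be left alone.
- spanner: Bystander: steel spanner, 200 mm long, lying on the table. To be left alone.
- spatter_cup: Bystander: dark steel cup, 80 mm across, 80 mm high, origin under its centre. To be left alone.
Not all that is in view belongs to the job. Leave any black or brown look-alike of the bar3 alone.

How it is judged (in metres and radians):
On the way, in this order (a step that is already met when the one before it is completed fails the run):
1. all the bars are stacked crosswise on the carrier (((z of bar1 in the frame of carrier between 0.0105 and 0.0205 m and angle between the x axis of bar1 and the y axis of carrier, either way round below 0.2 rad and y of bar1 in the frame of carrier between -0.03 and 0.03 m and (x of bar1 in the frame of carrier between -0.052 and -0.024 m or x of bar1 in the frame of carrier between 0.024 and 0.052 m)) or (z of bar1 in the frame of carrier between 0.0255 and 0.0355 m and angle between the x axis of bar1 and the x axis of carrier, either way round below 0.2 rad and x of bar1 in the frame of carrier between -0.03 and 0.03 m and (y of bar1 in the frame of carrier between -0.052 and -0.024 m or y of bar1 in the frame of carrier between 0.024 and 0.052 m)) or (z of bar1 in the frame of carrier between 0.0405 and 0.0505 m and angle between the x axis of bar1 and the y axis of carrier, either way round below 0.2 rad and y of bar1 in the frame of carrier between -0.03 and 0.03 m and (x of bar1 in the frame of carrier between -0.052 and -0.024 m or x of bar1 in the frame of carrier between 0.024 and 0.052 m))) and ((z of bar2 in the frame of carrier between 0.0105 and 0.0205 m and angle between the x axis of bar2 and the y axis of carrier, either way round below 0.2 rad and y of bar2 in the frame of carrier between -0.03 and 0.03 m and (x of bar2 in the frame of carrier between -0.052 and -0.024 m or x of bar2 in the frame of carrier between 0.024 and 0.052 m)) or (z of bar2 in the frame of carrier between 0.0255 and 0.0355 m and angle between the x axis of bar2 and the x axis of carrier, either way round below 0.2 rad and x of bar2 in the frame of carrier between -0.03 and 0.03 m and (y of bar2 in the frame of carrier between -0.052 and -0.024 m or y of bar2 in the frame of carrier between 0.024 and 0.052 m)) or (z of bar2 in the frame of carrier between 0.0405 and 0.0505 m and angle between the x axis of bar2 and the y axis of carrier, either way round below 0.2 rad and y of bar2 in the frame of carrier between -0.03 and 0.03 m and (x of bar2 in the frame of carrier between -0.052 and -0.024 m or x of bar2 in the frame of carrier between 0.024 and 0.052 m))) and ((z of bar3 in the frame of carrier between 0.0105 and 0.0205 m and angle between the x axis of bar3 and the y axis of carrier, either way round below 0.2 rad and y of bar3 in the frame of carrier between -0.03 and 0.03 m and (x of bar3 in the frame of carrier between -0.052 and -0.024 m or x of bar3 in the frame of carrier between 0.024 and 0.052 m)) or (z of bar3 in the frame of carrier between 0.0255 and 0.0355 m and angle between the x axis of bar3 and the x axis of carrier, either way round below 0.2 rad and x of bar3 in the frame of carrier between -0.03 and 0.03 m and (y of bar3 in the frame of carrier between -0.052 and -0.024 m or y of bar3 in the frame of carrier between 0.024 and 0.052 m)) or (z of bar3 in the frame of carrier between 0.0405 and 0.0505 m and angle between the x axis of bar3 and the y axis of carrier, either way round below 0.2 rad and y of bar3 in the frame of carrier between -0.03 and 0.03 m and (x of bar3 in the frame of carrier between -0.052 and -0.024 m or x of bar3 in the frame of carrier between 0.024 and 0.052 m))) and ((z of bar4 in the frame of carrier between 0.0105 and 0.0205 m and angle between the x axis of bar4 and the y axis of carrier, either way round below 0.2 rad and y of bar4 in the frame of carrier between -0.03 and 0.03 m and (x of bar4 in the frame of carrier between -0.052 and -0.024 m or x of bar4 in the frame of carrier between 0.024 and 0.052 m)) or (z of bar4 in the frame of carrier between 0.0255 and 0.0355 m and angle between the x axis of bar4 and the x axis of carrier, either way round below 0.2 rad and x of bar4 in the frame of carrier between -0.03 and 0.03 m and (y of bar4 in the frame of carrier between -0.052 and -0.024 m or y of bar4 in the frame of carrier between 0.024 and 0.052 m)) or (z of bar4 in the frame of carrier between 0.0405 and 0.0505 m and angle between the x axis of bar4 and the y axis of carrier, either way round below 0.2 rad and y of bar4 in the frame of carrier between -0.03 and 0.03 m and (x of bar4 in the frame of carrier between -0.052 and -0.024 m or x of bar4 in the frame of carrier between 0.024 and 0.052 m))) and ((z of bar5 in the frame of carrier between 0.0105 and 0.0205 m and angle between the x axis of bar5 and the y axis of carrier, either way round below 0.2 rad and y of bar5 in the frame of carrier between -0.03 and 0.03 m and (x of bar5 in the frame of carrier between -0.052 and -0.024 m or x of bar5 in the frame of carrier between 0.024 and 0.052 m)) or (z of bar5 in the frame of carrier between 0.0255 and 0.0355 m and angle between the x axis of bar5 and the x axis of carrier, either way round below 0.2 rad and x of bar5 in the frame of carrier between -0.03 and 0.03 m and (y of bar5 in the frame of carrier between -0.052 and -0.024 m or y of bar5 in the frame of carrier between 0.024 and 0.052 m)) or (z of bar5 in the frame of carrier between 0.0405 and 0.0505 m and angle between the x axis of bar5 and the y axis of carrier, either way round below 0.2 rad and y of bar5 in the frame of carrier between -0.03 and 0.03 m and (x of bar5 in the frame of carrier between -0.052 and -0.024 m or x of bar5 in the frame of carrier between 0.024 and 0.052 m)))), for 0.3 s.
2. the keeper sits in both posts over the tower (all of step 1 and distance between keeper and seat below 0.006 m and angle between the y axis of keeper and the y axis of carrier, either way round below 0.06 rad and angle between keeper's own z axis and vertical below 0.08 rad), for 0.2 s.
3. a first pin is home ((((distance between pin1_mid and post_left below 0.008 m and angle between the x axis of pin1 and the x axis of carrier, either way round below 0.15 rad) or (distance between pin2_mid and post_left below 0.008 m and angle between the x axis of pin2 and the x axis of carrier, either way round below 0.15 rad)) or ((distance between pin1_mid and post_right below 0.008 m and angle between the x axis of pin1 and the x axis of carrier, either way round below 0.15 rad) or (distance between pin2_mid and post_right below 0.008 m and angle between the x axis of pin2 and the x axis of carrier, either way round below 0.15 rad)))), for 0.2 s.
At the end, for the whole second after the job is handed in: Bars in layers along, across, along the carrier (within 0.2 rad), centred within 14 mm of a white line of their layer and 30 mm along it; keeper on both slot floors (within 6 mm); a pin home in each post (mid point within 8 mm of the hole centre, axis within 0.15 rad); all at rest (all of step 2 and ((distance between pin1_mid and post_left below 0.008 m and angle between the x axis of pin1 and the x axis of carrier, either way round below 0.15 rad) or (distance between pin2_mid and post_left below 0.008 m and angle between the x axis of pin2 and the x axis of carrier, either way round below 0.15 rad)) and ((distance between pin1_mid and post_right below 0.008 m and angle between the x axis of pin1 and the x axis of carrier, either way round below 0.15 rad) or (distance between pin2_mid and post_right below 0.008 m and angle between the x axis of pin2 and the x axis of carrier, either way round below 0.15 rad)) and linear speed of each of bar1, bar2, bar3, bar4, bar5, keeper, pin1, pin2 below 0.02 m/s); the robot touches nothing.
It fails at once if the spray can is disturbed (moved over 30 mm) (distance of spray_can from where it was at the start of the episode above 0.03 m).
It fails at once if the spanner is disturbed (moved over 30 mm) (distance of spanner from where it was at the start of the episode above 0.03 m).
It fails at once if the spatter cup is disturbed (moved over 30 mm) (distance of spatter_cup from where it was at the start of the episode above 0.03 m).
Of bar1, bar2, bar3, bar4, bar5 only 3 to 5 are there at a start; the rules pass over those that are not, and their reading is None.
At some moment in a run one of pin1, pin2 may be knocked a few centimetres aside while the robot is not near it.
It also fails if it takes over 200 s, if anything falls off the work surface, if the arm or the gripper's body presses on something with over 40 N, if the wrist force passes 120 N, or if a joint passes its speed limit or range.

## Working session

There is one attempt and no reset: what is moved stays moved. The work goes in short steps, Python scripts to look and compute and a tool call to move; the robot and the scene stay as the last step left them, time stands still between calls to the robot, and variables do not carry over. Pictures are saved under pics/ and viewed, at most 14 in all, crops included, and the job is handed in when it is done.

Besides the shell and the picture viewer there is one more tool, called after "Call:" as a command line: name --pt "numbers of a row" for each row, then --argument value for the rest. jog_arm: Moves the arm, as the interface text tells. Its arguments: {"type":"object","properties":{"increments":{"type":"array"},"grip":{"type":"number"}},"required":["increments"]}

```bash
ls; mkdir -p pics
python3 - <<'E'
from station import sense, eyes, r
import cv2,numpy as np
np.set_printoptions(precision=4,suppress=True)
s=sense();print(s['time_s'],s['tcp_pos'],s['ee_rot'],r.tcp_to_grasp)
for n in ['scene','top']:
    cv2.imwrite(f'pics/{n}0.png',eyes.capture(n)); c=eyes.get_calibration(n);print(n,c)
for o in ['carrier','keeper','pin1','bar1','spanner','spray_can','spatter_cup']:
  for d in eyes.spot_in('top',o): print(o,round(d['conf'],2),np.array(d['centre']))
print(sense()['time_s'])
E
```

```text
pics
0.0 [ 0.279  -0.559   0.4037] [[-0.8949 -0.4463 -0.0011]
 [-0.4463  0.8949  0.0019]
 [ 0.0001  0.0022 -1.    ]] 0.1635
scene {'camera_matrix': array([[404.2353,   0.    , 317.3544],
       [  0.    , 404.2353, 200.4042],
       [  0.    ,   0.    ,   1.    ]]), 'k1': -0.014753469712564924, 'R': array([[-0.2373,  0.9713,  0.0173],
       [ 0.7101,  0.1856, -0.6792],
       [-0.6629, -0.1489, -0.7337]]), 't': array([ 0.0605, -0.3382,  1.4847])}
top {'camera_matrix': array([[430.2442,   0.    , 319.147 ],
       [  0.    , 430.2442, 200.8637],
       [  0.    ,   0.    ,   1.    ]]), 'k1': -0.050448704206562035, 'R': array([[-0.0018, -1.    , -0.0089],
       [-0.9985,  0.0023, -0.0554],
       [ 0.0554,  0.0088, -0.9984]]), 't': array([0.0802, 0.4956, 1.5301])}
carrier 0.57 [0.5815 0.0025 0.0092]
keeper 0.72 [ 0.5287 -0.29    0.0526]
keeper 0.57 [0.5825 0.0053 0.0076]
pin1 0.69 [ 0.5689 -0.3897  0.0278]
pin1 0.51 [0.5878 0.2663 0.0263]
bar1 0.92 [0.4264 0.3706 0.0175]
bar1 0.82 [ 0.434  -0.3932  0.0166]
bar1 0.7 [0.2598 0.3099 0.0115]
bar1 0.59 [0.3461 0.5241 0.0146]
bar1 0.58 [0.5053 0.4666 0.014 ]
bar1 0.54 [ 0.5732 -0.3913  0.0251]
bar1 0.46 [0.5834 0.2648 0.0217]
spanner 0.77 [ 0.7606 -0.1329  0.007 ]
spray_can 0.78 [0.7231 0.195  0.1794]
spatter_cup 0.72 [ 0.7294 -0.2687  0.034 ]
0.45
```

View pics/top0.png

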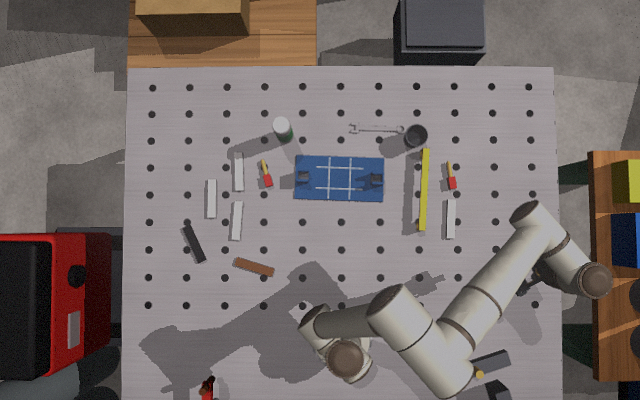

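View pics/scene0.png

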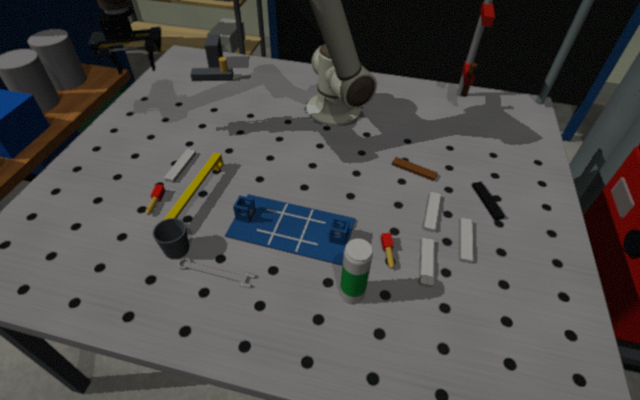

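The top view shows the blue carrier at (339,178) and the keeper at (423,190). The pins are at (265,173) and (451,175). Four aluminium bars lie at (238,171), (210,198), (236,220) and (450,218); the black (193,243) and brown (253,267) bars are look-alikes. Next I fit silhouettes for precise poses.

```bash
cat > h.py <<'E'
import numpy as np, cv2
from scipy.optimize import minimize
from station import sense, eyes, r
np.set_printoptions(precision=4,suppress=True)
C={n:eyes.get_calibration(n) for n in ('scene','top')}
def proj(n,X):
    c=C[n]; p=np.atleast_2d(X)@c['R'].T+c['t']; q=p[:,:2]/p[:,2:]
    q=q*(1+c['k1']*(q**2).sum(1,keepdims=True)); K=c['camera_matrix']
    return q*[K[0,0],K[1,1]]+K[:2,2]
def unproj(n,uv,z):
    c=C[n];K=c['camera_matrix']; d=(np.array(uv,float)-K[:2,2])/[K[0,0],K[1,1]]; q=d.copy()
    for _ in range(5): q=d/(1+c['k1']*(q@q))
    ray=c['R'].T@np.r_[q,1]; o=-c['R'].T@c['t']; return o+ray*(z-o[2])/ray[2]
def box(x0,x1,y0,y1,z0,z1): return np.array([[x,y,z] for x in(x0,x1) for y in(y0,y1) for z in(z0,z1)])
def world(p,X,z=0):
    c,s=np.cos(p[2]),np.sin(p[2]); return X@np.array([[c,s,0],[-s,c,0],[0,0,1]])+[p[0],p[1],z]
S=4
def render(n,p,parts,roi,z=0):
    u0,v0,u1,v1=roi; m=np.zeros(((v1-v0)*S,(u1-u0)*S),np.uint8)
    for b in parts:
        q=(proj(n,world(p,b,z))-[u0,v0]+.5)*S-.5
        cv2.fillConvexPoly(m,np.round(cv2.convexHull(q.astype(np.float32))*16).astype(np.int32),255,shift=4)
    return cv2.resize(m,(u1-u0,v1-v0),interpolation=cv2.INTER_AREA)/255.
def fit(imgs,p0,parts,mask,cams=('top','scene'),z=0,pad=8):
    """mask(img)->float soft mask"""
    data=[]
    for n in cams:
        q=np.vstack([proj(n,world(p0,b,z)) for b in parts])
        a=np.floor(q.min(0)-pad).astype(int);b=np.ceil(q.max(0)+pad).astype(int)
        roi=(a[0],a[1],b[0],b[1]); data.append((n,roi,mask(imgs[n])[a[1]:b[1],a[0]:b[0]]))
    f=lambda p:sum(((render(n,p,parts,roi,z)-m)**2).sum()/max(m.sum(),5) for n,roi,m in data)
    best=None
    for dy in (-.12,0,.12):
        s=np.array(p0,float)+[0,0,dy]
        o=minimize(f,s,method='Nelder-Mead',options=dict(initial_simplex=s+np.array([[0,0,0],[.008,0,0],[0,.008,0],[0,0,.1]]),xatol=1e-4,fatol=1e-4))
        if best is None or o.fun<best.fun: best=o
    return best.x,best.fun
def hsv(i): return cv2.cvtColor(i,cv2.COLOR_BGR2HSV).astype(float)
def hue(lo,hi,s=90,v=30):
    def m(i):
        h=hsv(i); H=h[...,0]; ok=(H>=lo)&(H<=hi) if lo<hi else (H>=lo)|(H<=hi)
        return (ok&(h[...,1]>s)&(h[...,2]>v)).astype(float)
    return m
bright=lambda i:np.clip((i.min(2).astype(float)-185)/30,0,1)
bar=[box(-.07,.07,-.015,.015,.015,.015)]
keeper=[box(-.012,.012,-.146,.146,.038,.05)]+[box(-.012,.012,s*.13-.016,s*.13+.016,.006,.05) for s in(-1,1)]
handle=[box(-.044,0,-.013,.013,0,.026)]
plate=[box(-.08,.08,-.16,.16,0,.008)]+[box(a,b,s*.13-.018,s*.13+.018,.008,.062) for s in(-1,1) for a,b in((-.022,-.014),(.014,.022))]
shots=lambda:{n:eyes.capture(n) for n in C}
E
python3 - <<'E'
from h import *
im=shots()
t=im['top'];print('bar px',t[185:205:4,210].tolist(),'table',t[198,222].tolist(),'scene bar',im['scene'][258,428].tolist(),im['scene'][262,447].tolist(),'blue',t[195,310].tolist(),im['scene'][230,250].tolist(),'yel',t[190,424].tolist(),'red',t[183,268].tolist(),t[165,262].tolist())
E
```

```text
bar px [[175, 176, 179], [172, 172, 175], [175, 175, 178], [176, 176, 178], [175, 176, 178]] table [150, 149, 154] scene bar [139, 143, 145] [111, 111, 113] blue [135, 92, 67] [94, 56, 20] yel [61, 172, 176] red [63, 62, 177] [73, 119, 149]
```

```bash
cat >> h.py <<'E'
def bright(i):
    g=i.min(2); return np.clip((g.astype(float)-cv2.medianBlur(g,61)-5)/14,0,1)
E
cat > m.py <<'E'
from h import *
im=shots()
print(sense()['time_s'])
def rep(nm,*a,**k):
    for cams in (('top','scene'),('top',),('scene',)):
        x,f=fit(im,*a,cams=cams,**k); print(nm,cams[0] if len(cams)==1 else 'both',x[:2],round(np.degrees(x[2]),1),round(f,2))
for i,uv in enumerate([(238,171),(210,198),(236,220),(450,218)]):
    g=unproj('top',uv,.015); rep(f'bar{i+1}',[g[0],g[1],0],bar,bright)
rep('keeper',[*unproj('top',(423.5,190),.045)[:2],0],keeper,hue(22,36))
rep('pinL',[*unproj('top',(265,173),.02)[:2],0],handle,hue(170,8,120,60))
rep('pinR',[*unproj('top',(451,175),.02)[:2],0],handle,hue(170,8,120,60))
blue=lambda i:np.maximum(hue(98,125,80,15)(i),0)
def bc(i): return cv2.morphologyEx(blue(i),cv2.MORPH_CLOSE,np.ones((5,5)))
rep('carrier',[*unproj('top',(339,178),.008)[:2],0],plate,bc)
E
python3 m.py
```

```text
0.65
bar1 both [0.5921 0.3697] 1.4 0.64
bar1 top [0.6068 0.3703] 0.3 0.26
bar1 scene [0.5809 0.3686] 2.7 0.33
bar2 both [0.5076 0.467 ] -0.0 0.11
bar2 top [0.5092 0.4681] 0.7 0.03
bar2 scene [0.507 0.466] 0.2 0.04
bar3 both [0.4277 0.3752] -4.0 0.13
bar3 top [0.4286 0.3757] -4.2 0.06
bar3 scene [0.4275 0.3745] -3.8 0.06
bar4 both [ 0.4322 -0.394 ] -3.0 0.29
bar4 top [ 0.4324 -0.3935] -3.4 0.05
bar4 scene [ 0.4309 -0.3956] -3.5 0.21
keeper both [ 0.5408 -0.2911] 86.1 0.31
keeper top [ 0.6015 -0.2925] 88.4 0.11
keeper scene [ 0.5832 -0.295 ] -94.3 0.36
pinL both [0.5914 0.2699] 14.4 0.52
pinL top [0.5927 0.2721] 17.1 0.13
pinL scene [0.5907 0.269 ] 14.3 0.34
pinR both [ 0.5805 -0.3919] 23.5 1.16
pinR top [ 0.5828 -0.4002] -0.5 0.43
pinR scene [ 0.5752 -0.3936] 28.1 0.65
carrier both [0.5784 0.0056] -2.1 0.1
carrier top [0.5786 0.007 ] -2.2 0.06
carrier scene [0.5778 0.004 ] -2.1 0.04
```

```bash
cat > m2.py <<'E'
from h import *
im=shots()
def rep(nm,*a,**k):
    for cams in (('top','scene'),('top',),('scene',)):
        x,f=fit(im,*a,cams=cams,**k); print(nm,cams[0] if len(cams)==1 else 'both',x[:2],round(np.degrees(x[2]),1),round(f,2))
pin=handle+[box(0,.049,-.008,.008,.005,.021),box(.049,.058,-.004,.004,.009,.017)]
rep('bar1',[.600,.370,0],bar,lambda i:np.clip((i.min(2).astype(float)-cv2.medianBlur(i.min(2),61)-3)/10,0,1))
rep('keeper',[*unproj('top',(423.5,190),.045)[:2],np.pi/2],keeper,hue(22,36,90))
pm=hue(168,24,90,50)
rep('pinL',[.592,.27,.25],pin,pm)
rep('pinR',[*unproj('top',(452,177),.02)[:2],.2],pin,pm)
h=hsv(im['top']).astype(int); print(h[165:190,452].tolist())
a=cv2.resize(im['top'][100:240,190:470],(784,392),interpolation=cv2.INTER_CUBIC)
b=cv2.resize(im['scene'][140:280,120:270],(428,200*2),interpolation=cv2.INTER_CUBIC)
cv2.imwrite('pics/c1.png',a)
E
python3 m2.py
```

```text
bar1 both [0.5886 0.3696] 1.4 0.66
bar1 top [0.603  0.3704] 0.8 0.26
bar1 scene [0.5819 0.3686] 2.1 0.38
keeper both [ 0.5361 -0.2913] 86.2 0.59
keeper top [ 0.5354 -0.2906] 86.0 0.19
keeper scene [ 0.5354 -0.2924] 86.4 0.38
pinL both [0.5931 0.2706] 15.3 0.35
pinL top [0.5931 0.2714] 16.2 0.23
pinL scene [0.5908 0.2697] 15.6 0.1
pinR both [ 0.5818 -0.3966] 9.9 0.86
pinR top [ 0.5828 -0.3948] 9.4 0.48
pinR scene [ 0.5817 -0.3987] 10.4 0.35
[[165, 13, 155], [165, 12, 125], [150, 10, 103], [146, 13, 142], [146, 12, 169], [150, 9, 164], [171, 16, 158], [13, 45, 159], [18, 66, 159], [15, 66, 166], [20, 90, 167], [13, 130, 174], [0, 181, 175], [1, 171, 177], [0, 177, 174], [2, 173, 177], [0, 166, 178], [1, 173, 175], [2, 178, 178], [1, 170, 178], [0, 162, 179], [1, 177, 177], [1, 171, 182], [2, 164, 140], [171, 15, 116]]
```

View pics/c1.png

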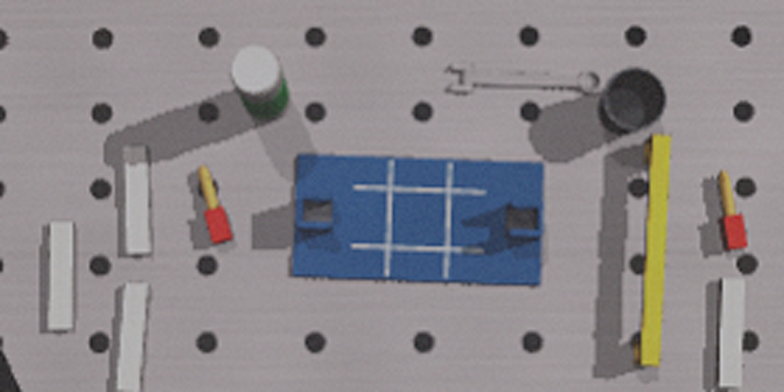

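The crop confirms the fits. The carrier is at (0.578, 0.006), yaw -2.1°, and the keeper lies along world x with one end near the cup at crop (635,100). Both shanks point to +x. I start with bar 4.

```bash
cat > p.py <<'E'
from h import *
import json,sys
CAR=(.5784,.0056,np.radians(-2.1))
def cp(cx,cy): return world(CAR,np.array([[cx,cy,0]]))[0,:2]
def state():
    s=sense(); R=np.array(s['ee_rot']); g=np.array(s['tcp_pos'])+R[:,2]*r.tcp_to_grasp
    return s,R,g,np.arctan2(R[1,1],R[0,1])
def plan(wps):
    """wps: (x,y,z,yawdeg,step_m)  grasp-point, yaw of closing axis (mod 180 handled by caller)"""
    s,R,g,yaw=state(); print('t',round(s['time_s'],1),'at',g,round(np.degrees(yaw),1),'w',round(s['gripper_width']*87,1),'j6',s['joints'][5])
    pos=g.copy(); a=yaw; rows=[]
    for x,y,z,yd,st in wps:
        T=np.array([x,y,z]); ta=a+(np.radians(yd)-a+np.pi)%(2*np.pi)-np.pi
        n=max(1,int(np.ceil(np.linalg.norm(T-pos)/st)),int(np.ceil(abs(ta-a)/.08)))
        p0,a0=pos.copy(),a
        for k in range(1,n+1):
            d=(p0+(T-p0)*k/n-pos); tx=np.array([-np.sin(a),np.cos(a),0])  # tool x = y-axis yaw +90
            ty=np.array([np.cos(a),np.sin(a),0]); da=a0+(ta-a0)*k/n-a
            row=[round(v,2) for v in (d@tx/.02,d@ty/.02,-d[2]/.02,-da/.08)]
            pos=pos+.02*(row[0]*tx+row[1]*ty)-[0,0,.02*row[2]]; a-=row[3]*.08; rows.append([max(-1,min(1,v)) for v in row])
    for i in range(0,len(rows),10): print(json.dumps(rows[i:i+10]).replace(' ',''))
E
python3 -c "
from p import *
print(unproj('top',(238.9,171.4),.015))
plan([(.4323,-.3938,.09,86.8,.02),(.4323,-.3938,.022,86.8,.015)])"
```

```text
[0.603 0.369 0.015]
t 0.8 at [ 0.279  -0.5592  0.2413] 116.5 w 86.9 j6 -14.818203057285467
[[-0.75,0.28,0.54,0.46],[-0.75,0.32,0.54,0.47],[-0.73,0.34,0.54,0.46],[-0.71,0.36,0.54,0.46],[-0.71,0.39,0.54,0.47],[-0.68,0.42,0.54,0.46],[-0.68,0.45,0.54,0.46],[-0.65,0.46,0.54,0.46],[-0.64,0.5,0.54,0.47],[-0.62,0.51,0.54,0.46]]
[[-0.6,0.54,0.54,0.46],[-0.58,0.56,0.54,0.47],[-0.56,0.58,0.54,0.46],[-0.53,0.6,0.54,0.46],[-0.0,-0.0,0.68,0.0],[-0.0,-0.0,0.68,0.0],[-0.0,-0.0,0.68,0.0],[-0.0,-0.0,0.68,0.0],[-0.0,-0.0,0.68,0.0]]
```

Call:
jog_arm --pt "-0.75 0.28 0.54 0.46" --pt "-0.75 0.32 0.54 0.47" --pt "-0.73 0.34 0.54 0.46" --pt "-0.71 0.36 0.54 0.46" --pt "-0.71 0.39 0.54 0.47" --pt "-0.68 0.42 0.54 0.46" --pt "-0.68 0.45 0.54 0.46" --pt "-0.65 0.46 0.54 0.46" --pt "-0.64 0.5 0.54 0.47" --pt "-0.62 0.51 0.54 0.46" --grip 80

```text
time_s: 1.75
tcp_pos: [0.389, -0.4406, 0.2965]
ee_rot: [[-0.996, -0.091, 0.0], [-0.091, 0.996, -0.0], [-0.0, -0.0, -1.0]]
wrist_force: [0.4, -0.8, -0.4]
gripper_width: 0.921
gripper_force: 0.0
```

Call:
jog_arm --pt "-0.6 0.54 0.54 0.46" --pt "-0.58 0.56 0.54 0.47" --pt "-0.56 0.58 0.54 0.46" --pt "-0.53 0.6 0.54 0.46" --pt "0 0 0 0" --pt "0 0 0 0"

```text
time_s: 2.35
tcp_pos: [0.4325, -0.3938, 0.2537]
ee_rot: [[-0.999, 0.054, -0.0], [0.054, 0.999, -0.0], [0.0, -0.0, -1.0]]
wrist_force: [0.4, 0.0, -0.1]
gripper_width: 0.918
gripper_force: 0.0
```

```bash
python3 -c "
from p import *
plan([(.4323,-.3938,.022,86.8,.015)])"
```

```text
t 2.4 at [ 0.4324 -0.3939  0.0902] 86.9 w 79.9 j6 -66.65204934078244
[[0.0,0.0,0.68,0.0],[0.0,0.0,0.68,0.01],[0.0,0.0,0.68,0.0],[0.01,0.0,0.69,0.01],[-0.0,0.0,0.68,0.0]]
```

Call:
jog_arm --pt "0 0 0.68 0" --pt "0 0 0.68 0" --pt "0 0 0.68 0" --pt "0 0 0.68 0" --pt "0 0 0.5 0" --pt "0 0 0.18 0" --pt "0 0 0 0"

```text
time_s: 3.05
tcp_pos: [0.4322, -0.3938, 0.1847]
ee_rot: [[-0.998, 0.055, -0.001], [0.055, 0.998, 0.001], [0.001, 0.001, -1.0]]
wrist_force: [0.8, -0.0, -0.5]
gripper_width: 0.917
gripper_force: 0.0
```

Call:
jog_arm --pt "0 0 0 0" --pt "0 0 0 0" --pt "0 0 0 0" --pt "0 0 0 0" --pt "0 0 0 0" --pt "0 0 -0.5 0" --pt "0 0 -1 0" --pt "0 0 -1 0" --pt "0 0 -1 0" --pt "0 0 0 0" --grip 20

```text
time_s: 4.05
tcp_pos: [0.4332, -0.3944, 0.2594]
ee_rot: [[-0.998, 0.055, 0.006], [0.055, 0.998, -0.004], [-0.006, -0.004, -1.0]]
wrist_force: [0.2, -0.3, 0.3]
gripper_width: 0.241
gripper_force: 0.0
```

```bash
python3 -c "
from p import *
print(sense()['joints'])
x,y=cp(-.038,0)
plan([(.46,-.29,.10,120,.02),(x,y,.10,177.9,.02),(x,y,.032,177.9,.012)])"
```

```text
[-26.4748  26.2916 -15.9464   0.0675 -47.3403 -66.7101]
t 4.0 at [ 0.4342 -0.395   0.0959] 86.9 w 20.9 j6 -66.7101390071181
[[-0.13,0.66,-0.03,-0.9],[-0.17,0.66,-0.02,-0.91],[-0.22,0.64,-0.03,-0.9],[-0.26,0.62,-0.02,-0.91],[-0.31,0.6,-0.03,-0.9],[-0.35,0.58,-0.02,-0.9],[-0.4,0.55,-0.03,-0.91],[-0.43,0.52,-0.02,-0.9],[-0.68,0.68,-0.0,-0.79],[-0.72,0.63,-0.0,-0.79]]
[[-0.77,0.59,-0.0,-0.79],[-0.79,0.54,-0.0,-0.79],[-0.83,0.48,-0.0,-0.79],[-0.86,0.43,-0.0,-0.79],[-0.89,0.38,-0.0,-0.79],[-0.9,0.32,-0.0,-0.79],[-0.93,0.26,-0.0,-0.79],[-0.94,0.21,-0.0,-0.78],[-0.95,0.14,-0.0,-0.79],[-0.95,0.09,-0.0,-0.79]]
[[-0.97,0.02,-0.0,-0.79],[-0.96,-0.03,-0.0,-0.79],[-0.95,-0.1,-0.0,-0.79],[-0.95,-0.16,-0.0,-0.79],[-0.0,0.0,0.57,-0.0],[-0.0,0.0,0.56,-0.0],[-0.0,0.0,0.57,-0.0],[-0.0,0.0,0.56,-0.0],[-0.0,0.0,0.57,-0.0],[-0.0,0.0,0.57,-0.0]]
```

Call:
jog_arm --pt "0 0 -1 0" --pt "0 0 -1 0" --pt "0 0 0 0" --pt "0 0 0 0" --pt "0 0 0 0" --pt "0 0 0 0" --pt "0 0 0 0" --pt "0 0 0 0" --pt "0 0 0 0" --pt "0 0 0 0" --grip 70

```text
time_s: 5.05
tcp_pos: [0.4323, -0.3938, 0.2954]
ee_rot: [[-0.998, 0.056, -0.0], [0.056, 0.998, 0.0], [0.0, 0.0, -1.0]]
wrist_force: [0.1, 0.3, 0.3]
gripper_width: 0.802
gripper_force: 0.0
```

```bash
python3 -c "
from p import *
print(sense()['gripper_width']*87)
im=shots()
for c in (('scene',),('top',)): print(fit(im,(.4323,-.394,-.05),bar,bright,cams=c))
cv2.imwrite('pics/d1.png',np.hstack([cv2.resize(im['scene'][120:250,110:270],(400,325)),cv2.resize(im['top'][150:280,380:540],(400,325))]))
"
```

```text
69.74444803176664
(array([ 0.4303, -0.3959, -0.04  ]), np.float64(0.42961702258647705))
(array([ 0.4094, -0.3679, -0.1279]), np.float64(0.542314513283223))
```

View pics/d1.png

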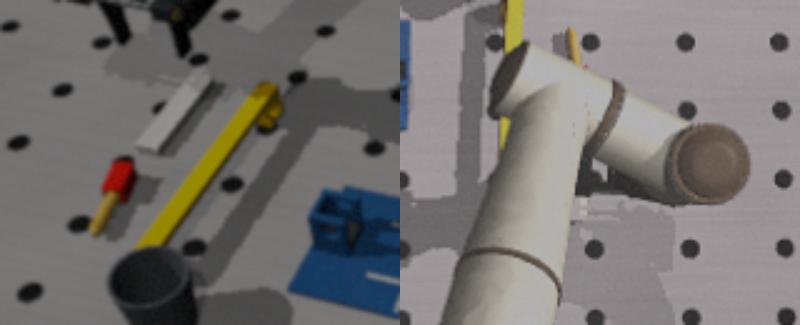

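The bar is untouched on the table (left half, about (175,110)). I lifted before the fingers had closed, so I'll wait longer this time.

Call:
jog_arm --pt "0 0 0.9 0" --pt "0 0 0.9 0" --pt "0 0 0.9 0" --pt "0 0 0.9 0" --pt "0 0 0.9 0" --pt "0 0 0.7 0" --pt "0 0 0.3 0" --pt "0 0 0 0" --pt "0 0 0 0" --grip 55

```text
time_s: 6.05
tcp_pos: [0.4326, -0.394, 0.1862]
ee_rot: [[-0.998, 0.055, 0.001], [0.055, 0.998, -0.001], [-0.001, -0.001, -1.0]]
wrist_force: [0.6, -0.1, 1.1]
gripper_width: 0.637
gripper_force: 0.0
```

Call:
jog_arm --pt "0 0 0 0" --pt "0 0 0 0" --pt "0 0 0 0" --pt "0 0 0 0" --pt "0 0 0 0" --pt "0 0 0 0" --pt "0 0 0 0" --grip 15

```text
time_s: 6.75
tcp_pos: [0.4323, -0.3938, 0.1859]
ee_rot: [[-0.998, 0.055, 0.0], [0.055, 0.998, -0.0], [-0.0, -0.0, -1.0]]
wrist_force: [-0.9, 0.8, 3.4]
gripper_width: 0.343
gripper_force: 30.0
```

Call:
jog_arm --pt "0 0 -0.5 0" --pt "0 0 -1 0" --pt "0 0 -1 0" --pt "0 0 -1 0" --pt "0 0 -0.5 0" --pt "0 0 0 0"

```text
time_s: 7.35
tcp_pos: [0.4325, -0.3939, 0.2671]
ee_rot: [[-0.998, 0.056, 0.003], [0.056, 0.998, -0.001], [-0.003, -0.001, -1.0]]
wrist_force: [0.2, 0.4, -0.8]
gripper_width: 0.337
gripper_force: 30.0
```

```bash
python3 -c "
from p import *
x,y=cp(-.038,0)
plan([(.46,-.29,.10,120,.02),(x,y,.10,177.9,.02)])"
```

```text
t 7.3 at [ 0.4329 -0.3942  0.1036] 86.8 w 29.3 j6 -66.7137322912484
[[-0.13,0.66,0.02,-0.91],[-0.18,0.65,0.03,-0.9],[-0.23,0.63,0.02,-0.91],[-0.27,0.62,0.02,-0.9],[-0.32,0.59,0.02,-0.91],[-0.35,0.57,0.03,-0.9],[-0.4,0.54,0.02,-0.91],[-0.44,0.51,0.02,-0.9],[-0.68,0.68,0.0,-0.79],[-0.72,0.63,0.0,-0.79]]
[[-0.77,0.59,0.0,-0.79],[-0.79,0.54,0.0,-0.79],[-0.83,0.48,0.0,-0.79],[-0.86,0.44,0.0,-0.79],[-0.89,0.37,0.0,-0.79],[-0.9,0.33,0.0,-0.79],[-0.93,0.26,0.0,-0.79],[-0.94,0.2,0.0,-0.79],[-0.95,0.15,0.0,-0.79],[-0.96,0.08,0.0,-0.78]]
[[-0.96,0.03,0.0,-0.79],[-0.96,-0.04,0.0,-0.79],[-0.95,-0.1,0.0,-0.79],[-0.95,-0.15,0.0,-0.79]]
```

Call:
jog_arm --pt "-0.13 0.66 0.02 -0.91" --pt "-0.18 0.65 0.03 -0.9" --pt "-0.23 0.63 0.02 -0.91" --pt "-0.27 0.62 0.02 -0.9" --pt "-0.32 0.59 0.02 -0.91" --pt "-0.35 0.57 0.03 -0.9" --pt "-0.4 0.54 0.02 -0.91" --pt "-0.44 0.51 0.02 -0.9" --pt "-0.68 0.68 0 -0.79" --pt "-0.72 0.63 0 -0.79"

```text
time_s: 8.35
tcp_pos: [0.4689, -0.2519, 0.2606]
ee_rot: [[-0.795, -0.607, -0.003], [-0.607, 0.795, 0.001], [0.002, 0.002, -1.0]]
wrist_force: [-0.8, -1.5, -2.1]
gripper_width: 0.337
gripper_force: 30.0
```

Call:
jog_arm --pt "-0.77 0.59 0 -0.79" --pt "-0.79 0.54 0 -0.79" --pt "-0.83 0.48 0 -0.79" --pt "-0.86 0.44 0 -0.79" --pt "-0.89 0.37 0 -0.79" --pt "-0.9 0.33 0 -0.79" --pt "-0.93 0.26 0 -0.79" --pt "-0.94 0.2 0 -0.79" --pt "-0.95 0.15 0 -0.79" --pt "-0.96 0.08 0 -0.78"

```text
time_s: 9.35
tcp_pos: [0.5193, -0.0661, 0.2607]
ee_rot: [[-0.284, -0.959, -0.003], [-0.959, 0.284, -0.0], [0.001, 0.003, -1.0]]
wrist_force: [-0.1, -0.2, -2.7]
gripper_width: 0.342
gripper_force: 30.0
```

Call:
jog_arm --pt "-0.96 0.03 0 -0.79" --pt "-0.96 -0.04 0 -0.79" --pt "-0.95 -0.1 0 -0.79" --pt "-0.95 -0.15 0 -0.79" --pt "0 0 0 0" --pt "0 0 0 0"

```text
time_s: 9.95
tcp_pos: [0.5392, 0.0074, 0.2609]
ee_rot: [[-0.037, -0.999, -0.003], [-0.999, 0.037, -0.0], [0.001, 0.003, -1.0]]
wrist_force: [-0.3, 0.5, -2.0]
gripper_width: 0.343
gripper_force: 30.0
```

```bash
python3 -c "
from p import *
x,y=cp(-.038,0);print(x,y,state()[0]['joints'])
plan([(x,y,.032,177.9,.012)])
b=lambda i:np.clip((i.min(2).astype(float)-120)/14,0,1)
cv2.imwrite('pics/e1.png',cv2.resize(shots()['scene'][150:290,200:400],(800,560)))
"
```

```text
0.5404255210364111 0.006992460930849138 [ 18.0168  22.502  -22.317   -0.0286 -45.3269 -20.1327]
t 9.9 at [0.5388 0.0073 0.0974] 177.9 w 29.9 j6 -20.13273350825412
[[0.0,-0.01,0.54,-0.0],[0.0,-0.02,0.55,-0.0],[0.01,-0.01,0.54,-0.0],[-0.0,-0.02,0.55,-0.01],[0.0,-0.01,0.54,0.0],[0.0,-0.01,0.55,0.0]]
```

View pics/e1.png

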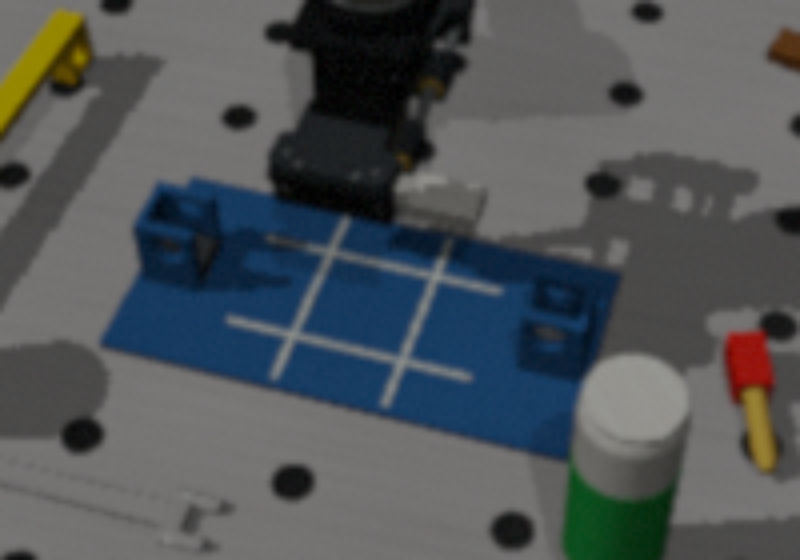

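The held bar (440,205) lines up over the near line. Lower, release, lift, then on to bar 3.

Call:
jog_arm --pt "0 -0.02 0.55 0" --pt "0 -0.02 0.55 0" --pt "0 -0.01 0.55 0" --pt "0 -0.01 0.55 0" --pt "0 -0.01 0.54 0" --pt "0 -0.01 0.35 0" --pt "0 0 0.2 0" --pt "0 0 0 0"

```text
time_s: 10.85
tcp_pos: [0.5411, 0.0072, 0.1955]
ee_rot: [[-0.037, -0.999, -0.001], [-0.999, 0.037, -0.0], [0.0, 0.001, -1.0]]
wrist_force: [0.0, 1.1, -0.8]
gripper_width: 0.339
gripper_force: 30.0
```

Call:
jog_arm --pt "0 0 0 0" --pt "0 0 0 0" --pt "0 0 0 0" --pt "0 0 0 0" --pt "0 0 -0.3 0" --pt "0 0 -1 0" --pt "0 0 -1 0" --pt "0 0 -1 0" --pt "0 0 -0.5 0" --pt "0 0 0 0" --grip 55

```text
time_s: 11.85
tcp_pos: [0.5416, 0.0074, 0.2739]
ee_rot: [[-0.037, -0.999, 0.004], [-0.999, 0.037, 0.001], [-0.001, -0.004, -1.0]]
wrist_force: [1.2, -0.2, -1.0]
gripper_width: 0.63
gripper_force: 0.0
```

```bash
python3 -c "
from p import *
plan([(.428,.3752,.10,86,.02),(.428,.3752,.022,86,.015)])
"
```

```text
t 11.8 at [0.5422 0.0075 0.1104] 177.9 w 54.8 j6 -20.04640189347102
[[-0.86,0.3,0.02,0.95],[-0.84,0.37,0.03,0.96],[-0.81,0.43,0.02,0.95],[-0.78,0.5,0.03,0.96],[-0.73,0.55,0.02,0.95],[-0.69,0.6,0.03,0.96],[-0.64,0.66,0.02,0.95],[-0.59,0.7,0.03,0.96],[-0.53,0.74,0.02,0.95],[-0.48,0.79,0.03,0.96]]
[[-0.41,0.81,0.02,0.95],[-0.35,0.85,0.03,0.96],[-0.29,0.87,0.02,0.95],[-0.22,0.89,0.03,0.96],[-0.15,0.91,0.02,0.95],[-0.08,0.91,0.03,0.96],[-0.01,0.92,0.02,0.95],[0.06,0.91,0.03,0.96],[0.13,0.91,0.02,0.95],[0.2,0.89,0.02,0.95]]
[[0.27,0.88,0.03,0.96],[-0.0,0.0,0.65,-0.0],[-0.0,0.0,0.65,-0.0],[-0.0,0.0,0.65,-0.0],[-0.0,0.0,0.65,-0.0],[-0.0,0.0,0.65,-0.0],[-0.0,0.0,0.65,-0.0]]
```

Call:
jog_arm --pt "-0.86 0.3 0.02 0.95" --pt "-0.84 0.37 0.03 0.96" --pt "-0.81 0.43 0.02 0.95" --pt "-0.78 0.5 0.03 0.96" --pt "-0.73 0.55 0.02 0.95" --pt "-0.69 0.6 0.03 0.96" --pt "-0.64 0.66 0.02 0.95" --pt "-0.59 0.7 0.03 0.96" --pt "-0.53 0.74 0.02 0.95" --pt "-0.48 0.79 0.03 0.96"

```text
time_s: 12.85
tcp_pos: [0.4862, 0.1829, 0.266]
ee_rot: [[-0.72, -0.694, -0.002], [-0.694, 0.72, -0.001], [0.002, 0.0, -1.0]]
wrist_force: [-0.1, 0.6, 0.4]
gripper_width: 0.632
gripper_force: 0.0
```

Call:
jog_arm --pt "-0.41 0.81 0.02 0.95" --pt "-0.35 0.85 0.03 0.96" --pt "-0.29 0.87 0.02 0.95" --pt "-0.22 0.89 0.03 0.96" --pt "-0.15 0.91 0.02 0.95" --pt "-0.08 0.91 0.03 0.96" --pt "-0.01 0.92 0.02 0.95" --pt "0.06 0.91 0.03 0.96" --pt "0.13 0.91 0.02 0.95" --pt "0.2 0.89 0.02 0.95"

```text
time_s: 13.85
tcp_pos: [0.432, 0.3578, 0.261]
ee_rot: [[-1.0, -0.003, -0.002], [-0.003, 1.0, -0.002], [0.002, -0.002, -1.0]]
wrist_force: [-0.7, 1.1, -0.2]
gripper_width: 0.63
gripper_force: 0.0
```

Call:
jog_arm --pt "0.27 0.88 0.03 0.96" --pt "0 0 0 0" --pt "0 0 0 0"

```text
time_s: 14.15
tcp_pos: [0.4267, 0.3747, 0.2606]
ee_rot: [[-0.998, 0.069, -0.002], [0.069, 0.998, -0.002], [0.001, -0.002, -1.0]]
wrist_force: [0.3, -0.5, -0.5]
gripper_width: 0.636
gripper_force: 0.0
```

```bash
python3 -c "
from p import *
plan([(.428,.3752,.022,86,.015)])
im=shots()
for q,c in (((.4323-.0,.3752,-.06),'scene'),((.508,.467,0),'scene'),((.5404,.007,1.534),'scene')): print(fit(im,q,bar,bright if q[1]>.1 else (lambda i:np.clip((i.astype(float)[...,2]-70)/30,0,1)),cams=(c,),z=0 if q[1]>.1 else .008,pad=4))
"
```

```text
t 14.2 at [0.4265 0.3744 0.0971] 86.1 w 55.4 j6 -151.5461159493804
[[-0.01,0.01,0.63,0.0],[-0.01,0.0,0.62,0.0],[-0.02,0.01,0.63,0.01],[-0.01,0.01,0.62,-0.0],[-0.01,0.01,0.63,0.0],[-0.01,0.0,0.63,0.0]]
(array([ 0.4268,  0.3742, -0.0618]), np.float64(0.10361646142992716))
(array([ 0.506 ,  0.4666, -0.0058]), np.float64(0.0494727408782076))
(array([0.5442, 0.0051, 1.552 ]), np.float64(0.48438315939587745))
```

Call:
jog_arm --pt "-0.02 0.01 0.7 0" --pt "-0.02 0.01 0.7 0" --pt "-0.02 0.01 0.7 0" --pt "0 0 0.7 0" --pt "0 0 0.6 0" --pt "0 0 0.35 0" --pt "0 0 0 0"

```text
time_s: 14.95
tcp_pos: [0.4283, 0.3749, 0.1857]
ee_rot: [[-0.998, 0.07, -0.001], [0.07, 0.998, -0.002], [0.001, -0.002, -1.0]]
wrist_force: [-0.4, -0.1, -0.2]
gripper_width: 0.631
gripper_force: 0.0
```

Call:
jog_arm --pt "0 0 0 0" --pt "0 0 0 0" --pt "0 0 0 0" --pt "0 0 0 0" --pt "0 0 0 0" --pt "0 0 0 0" --pt "0 0 0 0" --grip 15

```text
time_s: 15.65
tcp_pos: [0.4283, 0.3755, 0.1872]
ee_rot: [[-0.998, 0.07, 0.0], [0.07, 0.998, 0.0], [-0.0, 0.0, -1.0]]
wrist_force: [-1.4, -1.1, 4.2]
gripper_width: 0.339
gripper_force: 30.0
```

Call:
jog_arm --pt "0 0 -0.5 0" --pt "0 0 -1 0" --pt "0 0 -1 0" --pt "0 0 -1 0" --pt "0 0 -1 0" --pt "0 0 0 0"

```text
time_s: 16.25
tcp_pos: [0.4288, 0.3761, 0.2797]
ee_rot: [[-0.998, 0.069, 0.004], [0.069, 0.998, 0.005], [-0.004, 0.006, -1.0]]
wrist_force: [1.4, 0.7, -1.7]
gripper_width: 0.338
gripper_force: 30.0
```

```bash
python3 -c "
from p import *
x,y=cp(.038,0)
plan([(x,y,.11,177.9,.02)])"
```

```text
t 16.2 at [0.4294 0.377  0.1162] 86.0 w 29.4 j6 -151.54073197085063
[[-0.51,-0.85,0.01,-0.95],[-0.43,-0.89,0.02,-0.96],[-0.37,-0.93,0.01,-0.95],[-0.3,-0.94,0.02,-0.96],[-0.23,-0.97,0.01,-0.95],[-0.15,-0.98,0.02,-0.96],[-0.07,-0.99,0.01,-0.95],[-0.0,-1,0.02,-0.96],[0.07,-0.99,0.01,-0.95],[0.15,-0.98,0.02,-0.96]]
[[0.23,-0.96,0.01,-0.95],[0.3,-0.95,0.02,-0.95],[0.37,-0.92,0.01,-0.96],[0.44,-0.89,0.02,-0.95],[0.5,-0.86,0.01,-0.96],[0.57,-0.81,0.02,-0.95],[0.63,-0.77,0.01,-0.96],[0.69,-0.71,0.02,-0.95],[0.74,-0.67,0.01,-0.96],[0.79,-0.6,0.02,-0.95]]
[[0.83,-0.54,0.01,-0.96]]
```

Call:
jog_arm --pt "-0.51 -0.85 0.01 -0.95" --pt "-0.43 -0.89 0.02 -0.96" --pt "-0.37 -0.93 0.01 -0.95" --pt "-0.3 -0.94 0.02 -0.96" --pt "-0.23 -0.97 0.01 -0.95" --pt "-0.15 -0.98 0.02 -0.96" --pt "-0.07 -0.99 0.01 -0.95" --pt "0 -1 0.02 -0.96" --pt "0.07 -0.99 0.01 -0.95" --pt "0.15 -0.98 0.02 -0.96"

```text
time_s: 17.25
tcp_pos: [0.5172, 0.1969, 0.2724]
ee_rot: [[-0.767, -0.642, -0.002], [-0.642, 0.767, -0.001], [0.002, 0.001, -1.0]]
wrist_force: [-0.0, -0.4, -1.9]
gripper_width: 0.342
gripper_force: 30.0
```

Call:
jog_arm --pt "0.23 -0.96 0.01 -0.95" --pt "0.3 -0.95 0.02 -0.95" --pt "0.37 -0.92 0.01 -0.96" --pt "0.44 -0.89 0.02 -0.95" --pt "0.5 -0.86 0.01 -0.96" --pt "0.57 -0.81 0.02 -0.95" --pt "0.63 -0.77 0.01 -0.96" --pt "0.69 -0.71 0.02 -0.95" --pt "0.74 -0.67 0.01 -0.96" --pt "0.79 -0.6 0.02 -0.95"

```text
time_s: 18.25
tcp_pos: [0.606, 0.0195, 0.2692]
ee_rot: [[-0.111, -0.994, -0.002], [-0.994, 0.111, -0.0], [0.0, 0.002, -1.0]]
wrist_force: [0.3, 1.2, -1.6]
gripper_width: 0.344
gripper_force: 30.0
```

Call:
jog_arm --pt "0.83 -0.54 0.01 -0.96" --pt "0 0 0 0" --pt "0 0 0 0" --pt "0 0 0 0"

```text
time_s: 18.65
tcp_pos: [0.6145, 0.003, 0.2697]
ee_rot: [[-0.037, -0.999, -0.002], [-0.999, 0.037, -0.0], [0.0, 0.002, -1.0]]
wrist_force: [0.7, 0.6, -1.2]
gripper_width: 0.341
gripper_force: 30.0
```

```bash
python3 -c "
from p import *
x,y=cp(.038,0); print(x,y)
plan([(x,y,.032,177.9,.014)])"
```

```text
0.616374478963589 0.004207539069150862
t 18.6 at [0.6143 0.003  0.1062] 177.9 w 29.7 j6 -17.457657930406377
[[-0.01,-0.02,0.62,-0.0],[-0.01,-0.01,0.62,-0.0],[-0.01,-0.02,0.62,-0.0],[-0.01,-0.02,0.61,-0.0],[-0.01,-0.02,0.62,-0.01],[-0.01,-0.01,0.62,0.0]]
```

Call:
jog_arm --pt "-0.01 -0.02 0.65 0" --pt "-0.01 -0.02 0.65 0" --pt "-0.01 -0.02 0.65 0" --pt "-0.01 -0.02 0.65 0" --pt "-0.01 -0.01 0.6 0" --pt "-0.01 -0.01 0.35 0" --pt "0 0 0.16 0" --pt "0 0 0 0"

```text
time_s: 19.45
tcp_pos: [0.6171, 0.0037, 0.1962]
ee_rot: [[-0.037, -0.999, -0.0], [-0.999, 0.037, -0.0], [0.0, 0.0, -1.0]]
wrist_force: [0.0, -0.0, -1.0]
gripper_width: 0.338
gripper_force: 30.0
```

Call:
jog_arm --pt "0 0 0 0" --pt "0 0 0 0" --pt "0 0 0 0" --pt "0 0 0 0" --pt "0 0 -0.3 0" --pt "0 0 -1 0" --pt "0 0 -1 0" --pt "0 0 -1 0" --pt "0 0 -0.5 0" --pt "0 0 0 0" --grip 55

```text
time_s: 20.45
tcp_pos: [0.6174, 0.0038, 0.2743]
ee_rot: [[-0.037, -0.999, 0.004], [-0.999, 0.037, 0.001], [-0.001, -0.004, -1.0]]
wrist_force: [-0.0, 0.6, 0.1]
gripper_width: 0.637
gripper_force: 0.0
```

```bash
python3 -c "
from p import *
plan([(.5075,.467,.10,90,.02)])
"
```

```text
t 20.4 at [0.6181 0.0039 0.1108] 177.9 w 55.4 j6 -17.46011355635068
[[-0.96,0.27,0.02,0.8],[-0.93,0.32,0.03,0.8],[-0.92,0.39,0.02,0.8],[-0.88,0.44,0.02,0.8],[-0.86,0.5,0.02,0.8],[-0.83,0.55,0.03,0.79],[-0.78,0.6,0.02,0.8],[-0.75,0.66,0.02,0.8],[-0.7,0.7,0.02,0.8],[-0.66,0.74,0.03,0.8]]
[[-0.61,0.78,0.02,0.8],[-0.56,0.82,0.02,0.8],[-0.5,0.86,0.02,0.8],[-0.45,0.88,0.03,0.8],[-0.39,0.91,0.02,0.8],[-0.33,0.94,0.02,0.8],[-0.27,0.95,0.02,0.79],[-0.21,0.97,0.03,0.8],[-0.15,0.98,0.02,0.8],[-0.08,0.99,0.02,0.8]]
[[-0.02,0.99,0.02,0.8],[0.04,0.99,0.03,0.8],[0.1,0.99,0.02,0.8],[0.17,0.98,0.02,0.8]]
```

```bash
python3 -c "
from p import *
plan([(.535,.16,.10,145,.02),(.5075,.467,.10,90,.02)])
"
```

```text
t 20.4 at [0.6181 0.0039 0.1108] 177.9 w 55.4 j6 -17.46011355635068
[[-0.85,0.49,0.06,0.8],[-0.82,0.55,0.06,0.8],[-0.78,0.6,0.06,0.79],[-0.74,0.64,0.06,0.8],[-0.69,0.69,0.06,0.8],[-0.66,0.74,0.06,0.8],[-0.6,0.77,0.06,0.79],[-0.55,0.81,0.06,0.8],[-0.5,0.85,0.06,0.8],[-0.74,0.62,0.0,0.75]]
[[-0.69,0.66,0.0,0.75],[-0.66,0.71,0.0,0.75],[-0.62,0.74,0.0,0.75],[-0.56,0.78,0.0,0.75],[-0.52,0.81,0.0,0.75],[-0.48,0.84,0.0,0.75],[-0.41,0.87,0.0,0.75],[-0.37,0.89,0.0,0.75],[-0.31,0.91,0.0,0.75],[-0.26,0.93,0.0,0.75]]
[[-0.2,0.94,0.0,0.75],[-0.15,0.95,0.0,0.75],[-0.09,0.96,0.0,0.75],[-0.03,0.97,0.0,0.75],[0.03,0.96,0.0,0.75]]
```

Call:
jog_arm --pt "-0.85 0.49 0.06 0.8" --pt "-0.82 0.55 0.06 0.8" --pt "-0.78 0.6 0.06 0.79" --pt "-0.74 0.64 0.06 0.8" --pt "-0.69 0.69 0.06 0.8" --pt "-0.66 0.74 0.06 0.8" --pt "-0.6 0.77 0.06 0.79" --pt "-0.55 0.81 0.06 0.8" --pt "-0.5 0.85 0.06 0.8" --pt "-0.74 0.62 0 0.75"

```text
time_s: 21.45
tcp_pos: [0.5309, 0.1792, 0.2602]
ee_rot: [[-0.624, -0.781, -0.003], [-0.781, 0.624, -0.002], [0.003, 0.002, -1.0]]
wrist_force: [0.4, -1.0, -0.0]
gripper_width: 0.632
gripper_force: 0.0
```

Call:
jog_arm --pt "-0.69 0.66 0 0.75" --pt "-0.66 0.71 0 0.75" --pt "-0.62 0.74 0 0.75" --pt "-0.56 0.78 0 0.75" --pt "-0.52 0.81 0 0.75" --pt "-0.48 0.84 0 0.75" --pt "-0.41 0.87 0 0.75" --pt "-0.37 0.89 0 0.75" --pt "-0.31 0.91 0 0.75" --pt "-0.26 0.93 0 0.75"

```text
time_s: 22.45
tcp_pos: [0.5146, 0.3714, 0.2601]
ee_rot: [[-0.956, -0.293, -0.002], [-0.293, 0.956, -0.002], [0.002, -0.001, -1.0]]
wrist_force: [0.5, -0.4, -0.1]
gripper_width: 0.63
gripper_force: 0.0
```

Call:
jog_arm --pt "-0.2 0.94 0 0.75" --pt "-0.15 0.95 0 0.75" --pt "-0.09 0.96 0 0.75" --pt "-0.03 0.97 0 0.75" --pt "0.03 0.96 0 0.75" --pt "0 0 0 0" --pt "0 0 0 0" --pt "0 0 0 0"

```text
time_s: 23.25
tcp_pos: [0.5066, 0.466, 0.2608]
ee_rot: [[-1.0, 0.0, -0.001], [0.0, 1.0, -0.001], [0.001, -0.001, -1.0]]
wrist_force: [0.3, -0.2, 0.5]
gripper_width: 0.634
gripper_force: 0.0
```

```bash
python3 -c "
from p import *
plan([(.5075,.467,.022,90,.015)])
im=shots()
lo=lambda i:np.clip((i.astype(float)[...,2]-75)/30,0,1)
for x in (-.038,.038):
  q=[*cp(x,0),CAR[2]+np.pi/2]
  for c in C: print(c,q,fit(im,q,bar,lo if c=='scene' else lambda i:np.clip((i.astype(float)[...,2]-120)/30,0,1),cams=(c,),z=.008,pad=5))
cv2.imwrite('pics/f1.png',np.vstack([cv2.resize(im['scene'][180:270,220:370],(500,300)),cv2.resize(im['top'][145:210,285:395],(508,300))[:,:500]]))
"
```

```text
t 23.2 at [0.5064 0.4658 0.0973] 90.0 w 55.1 j6 -146.0550447067166
[[-0.01,0.01,0.63,-0.0],[-0.01,0.01,0.62,-0.0],[-0.01,0.01,0.63,-0.0],[-0.01,0.01,0.63,-0.0],[-0.01,0.01,0.63,-0.01],[-0.01,0.01,0.62,0.0]]
scene [np.float64(0.5404255210364111), np.float64(0.006992460930849138), np.float64(1.5341444125030157)] (array([0.5439, 0.0049, 1.5477]), np.float64(0.5262155421971474))
top [np.float64(0.5404255210364111), np.float64(0.006992460930849138), np.float64(1.5341444125030157)] (array([0.5424, 0.0056, 1.5459]), np.float64(0.06056148664749178))
scene [np.float64(0.616374478963589), np.float64(0.004207539069150862), np.float64(1.5341444125030157)] (array([0.6199, 0.0018, 1.534 ]), np.float64(0.27692414597886067))
top [np.float64(0.616374478963589), np.float64(0.004207539069150862), np.float64(1.5341444125030157)] (array([0.6184, 0.0023, 1.5282]), np.float64(0.05293970526456134))
```

View pics/f1.png

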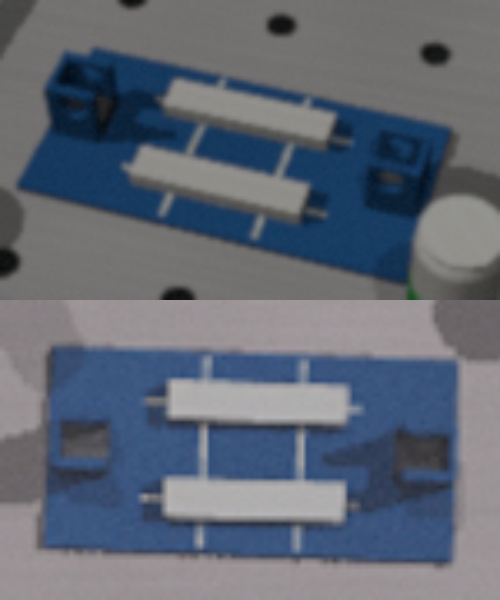

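Both base bars sit on the lines, and they also give me the camera-to-robot bias of about 2 mm in x. On to bar 2.

Call:
jog_arm --pt "-0.02 0.02 0.7 0" --pt "-0.02 0.02 0.7 0" --pt "-0.02 0.02 0.7 0" --pt "0 0 0.7 0" --pt "0 0 0.6 0" --pt "0 0 0.36 0" --pt "0 0 0 0"

```text
time_s: 24.05
tcp_pos: [0.5076, 0.4678, 0.1845]
ee_rot: [[-1.0, 0.0, -0.002], [0.0, 1.0, -0.002], [0.002, -0.002, -1.0]]
wrist_force: [0.0, -0.5, 0.3]
gripper_width: 0.635
gripper_force: 0.0
```

Call:
jog_arm --pt "0 0 0 0" --pt "0 0 0 0" --pt "0 0 0 0" --pt "0 0 0 0" --pt "0 0 0 0" --pt "0 0 0 0" --pt "0 0 0 0" --grip 15

```text
time_s: 24.75
tcp_pos: [0.5079, 0.4681, 0.187]
ee_rot: [[-1.0, 0.0, 0.0], [0.0, 1.0, 0.0], [-0.0, 0.0, -1.0]]
wrist_force: [-1.4, -0.7, 4.3]
gripper_width: 0.337
gripper_force: 30.0
```

Call:
jog_arm --pt "0 0 -0.5 0" --pt "0 0 -1 0" --pt "0 0 -1 0" --pt "0 0 -1 0" --pt "0 0 -1 0" --pt "0 0 0 0"

```text
time_s: 25.35
tcp_pos: [0.5083, 0.4686, 0.2798]
ee_rot: [[-1.0, 0.0, 0.004], [0.0, 1.0, 0.005], [-0.004, 0.005, -1.0]]
wrist_force: [0.1, 0.0, -1.0]
gripper_width: 0.341
gripper_force: 30.0
```

```bash
sed -i 's/^CAR=.*/CAR=(.5764,.0065,np.radians(-2.1))/' p.py; python3 -c "
from p import *
x,y=cp(0,-.038)
plan([(.535,.25,.11,88,.02),(x,y,.11,87.9,.02)])"
```

```text
t 25.4 at [0.509  0.4695 0.1163] 90.0 w 29.6 j6 -146.06962614682254
[[-0.11,-0.91,0.03,0.04],[-0.11,-0.92,0.02,0.03],[-0.11,-0.91,0.03,0.04],[-0.12,-0.92,0.03,0.04],[-0.12,-0.91,0.02,0.03],[-0.12,-0.91,0.03,0.04],[-0.12,-0.91,0.02,0.03],[-0.13,-0.92,0.03,0.04],[-0.13,-0.91,0.03,0.04],[-0.13,-0.91,0.02,0.03]]
[[-0.14,-0.91,0.03,0.04],[-0.13,-0.91,0.03,0.04],[-0.17,-0.93,-0.0,0.0],[-0.16,-0.94,-0.0,0.0],[-0.17,-0.93,-0.0,0.0],[-0.17,-0.93,-0.0,0.0],[-0.16,-0.94,-0.0,0.01],[-0.17,-0.93,-0.0,-0.0],[-0.17,-0.93,-0.0,-0.0],[-0.16,-0.93,-0.0,-0.0]]
[[-0.17,-0.94,-0.0,0.0],[-0.17,-0.93,-0.0,0.0],[-0.17,-0.93,-0.0,0.0],[-0.16,-0.94,-0.0,0.0],[-0.17,-0.93,-0.0,0.01],[-0.17,-0.93,-0.0,-0.0],[-0.17,-0.93,-0.0,-0.0]]
```

Call:
jog_arm --pt "-0.11 -0.91 0.03 0.04" --pt "-0.11 -0.92 0.02 0.03" --pt "-0.11 -0.91 0.03 0.04" --pt "-0.12 -0.92 0.03 0.04" --pt "-0.12 -0.91 0.02 0.03" --pt "-0.12 -0.91 0.03 0.04" --pt "-0.12 -0.91 0.02 0.03" --pt "-0.13 -0.92 0.03 0.04" --pt "-0.13 -0.91 0.03 0.04" --pt "-0.13 -0.91 0.02 0.03"

```text
time_s: 26.35
tcp_pos: [0.5295, 0.2836, 0.2711]
ee_rot: [[-1.0, 0.029, 0.0], [0.029, 1.0, 0.0], [-0.0, 0.0, -1.0]]
wrist_force: [1.0, 0.2, -3.1]
gripper_width: 0.342
gripper_force: 30.0
```

Call:
jog_arm --pt "-0.14 -0.91 0.03 0.04" --pt "-0.13 -0.91 0.03 0.04" --pt "-0.17 -0.93 0 0" --pt "-0.16 -0.94 0 0" --pt "-0.17 -0.93 0 0" --pt "-0.17 -0.93 0 0" --pt "-0.16 -0.94 0 0" --pt "-0.17 -0.93 0 0" --pt "-0.17 -0.93 0 0" --pt "-0.16 -0.93 0 0"

```text
time_s: 27.35
tcp_pos: [0.555, 0.0969, 0.27]
ee_rot: [[-0.999, 0.036, 0.0], [0.036, 0.999, 0.0], [-0.0, 0.0, -1.0]]
wrist_force: [0.6, -0.3, -1.6]
gripper_width: 0.334
gripper_force: 30.0
```

Call:
jog_arm --pt "-0.17 -0.94 0 0" --pt "-0.17 -0.93 0 0" --pt "-0.17 -0.93 0 0" --pt "-0.16 -0.94 0 0" --pt "-0.17 -0.93 0 0" --pt "-0.17 -0.93 0 0" --pt "-0.17 -0.93 0 0" --pt "0 0 0 0" --pt "0 0 0 0" --pt "0 0 0 0"

```text
time_s: 28.35
tcp_pos: [0.5737, -0.0327, 0.27]
ee_rot: [[-0.999, 0.035, 0.0], [0.035, 0.999, 0.0], [-0.0, 0.0, -1.0]]
wrist_force: [0.2, -0.4, -1.7]
gripper_width: 0.337
gripper_force: 30.0
```

```bash
python3 -c "
from p import *
x,y=cp(0,-.038);print(x,y)
plan([(x,y,.0475,87.9,.012)])"
```

```text
0.5750075390691509 -0.03147447896358894
t 28.4 at [ 0.5737 -0.0327  0.1065] 88.0 w 29.3 j6 -104.90449067250827
[[-0.01,0.01,0.59,0.0],[-0.02,0.01,0.59,0.01],[-0.01,0.02,0.59,-0.0],[-0.01,0.01,0.59,0.0],[-0.01,0.01,0.59,0.01]]
```

Call:
jog_arm --pt "-0.02 0.01 0.6 0" --pt "-0.01 0.01 0.6 0" --pt "-0.01 0.02 0.6 0" --pt "-0.01 0.01 0.55 0" --pt "-0.01 0.01 0.4 0" --pt "0 0 0.18 0" --pt "0 0 0 0" --pt "0 0 0 0"

```text
time_s: 29.15
tcp_pos: [0.5753, -0.0316, 0.2116]
ee_rot: [[-0.999, 0.035, 0.001], [0.035, 0.999, 0.0], [-0.001, 0.0, -1.0]]
wrist_force: [-0.1, 0.8, -1.8]
gripper_width: 0.343
gripper_force: 30.0
```

Call:
jog_arm --pt "0 0 0 0" --pt "0 0 0 0" --pt "0 0 0 0" --pt "0 0 0 0" --pt "0 0 -0.3 0" --pt "0 0 -1 0" --pt "0 0 -1 0" --pt "0 0 -1 0" --pt "0 0 -0.5 0" --pt "0 0 0 0" --grip 50

```text
time_s: 30.15
tcp_pos: [0.5754, -0.0316, 0.2892]
ee_rot: [[-0.999, 0.035, 0.004], [0.035, 0.999, 0.001], [-0.004, 0.001, -1.0]]
wrist_force: [-0.1, 0.2, -0.3]
gripper_width: 0.573
gripper_force: 0.0
```

```bash
python3 -c "
from p import *
plan([(.54,.2,.10,90,.02),(.600,.3700,.10,90.8,.02)])
"
```

```text
t 30.1 at [ 0.576  -0.0315  0.1257] 88.0 w 49.9 j6 -104.9967932731916
[[0.18,0.96,0.11,-0.04],[0.19,0.96,0.1,-0.03],[0.17,0.96,0.11,-0.04],[0.18,0.96,0.11,-0.04],[0.17,0.96,0.1,-0.03],[0.17,0.96,0.11,-0.04],[0.17,0.96,0.11,-0.04],[0.16,0.96,0.11,-0.04],[0.17,0.97,0.1,-0.03],[0.15,0.96,0.11,-0.04]]
[[0.16,0.96,0.11,-0.04],[0.15,0.97,0.1,-0.03],[-0.3,0.85,0.0,-0.02],[-0.3,0.85,0.0,-0.02],[-0.3,0.85,0.0,-0.01],[-0.31,0.85,0.0,-0.02],[-0.3,0.85,0.0,-0.02],[-0.31,0.84,0.0,-0.02],[-0.3,0.85,0.0,-0.01],[-0.31,0.85,0.0,-0.02]]
[[-0.31,0.84,0.0,-0.02],[-0.31,0.85,0.0,-0.02]]
```

Call:
jog_arm --pt "0.18 0.96 0.11 -0.04" --pt "0.19 0.96 0.1 -0.03" --pt "0.17 0.96 0.11 -0.04" --pt "0.18 0.96 0.11 -0.04" --pt "0.17 0.96 0.1 -0.03" --pt "0.17 0.96 0.11 -0.04" --pt "0.17 0.96 0.11 -0.04" --pt "0.16 0.96 0.11 -0.04" --pt "0.17 0.97 0.1 -0.03" --pt "0.15 0.96 0.11 -0.04"

```text
time_s: 31.15
tcp_pos: [0.5446, 0.1618, 0.2646]
ee_rot: [[-1.0, 0.006, -0.002], [0.006, 1.0, -0.001], [0.002, -0.001, -1.0]]
wrist_force: [0.5, -0.2, -0.1]
gripper_width: 0.572
gripper_force: 0.0
```

Call:
jog_arm --pt "0.16 0.96 0.11 -0.04" --pt "0.15 0.97 0.1 -0.03" --pt "-0.3 0.85 0 -0.02" --pt "-0.3 0.85 0 -0.02" --pt "-0.3 0.85 0 -0.01" --pt "-0.31 0.85 0 -0.02" --pt "-0.3 0.85 0 -0.02" --pt "-0.31 0.84 0 -0.02" --pt "-0.3 0.85 0 -0.01" --pt "-0.31 0.85 0 -0.02"

```text
time_s: 32.15
tcp_pos: [0.5877, 0.3367, 0.2608]
ee_rot: [[-1.0, -0.011, -0.001], [-0.011, 1.0, -0.001], [0.001, -0.001, -1.0]]
wrist_force: [-0.2, 0.1, -0.7]
gripper_width: 0.572
gripper_force: 0.0
```

Call:
jog_arm --pt "-0.31 0.84 0 -0.02" --pt "-0.31 0.85 0 -0.02" --pt "0 0 0 0" --pt "0 0 0 0" --pt "0 0 0 0"

```text
time_s: 32.65
tcp_pos: [0.599, 0.3691, 0.2612]
ee_rot: [[-1.0, -0.013, -0.001], [-0.013, 1.0, -0.001], [0.001, -0.001, -1.0]]
wrist_force: [-0.8, 0.0, 0.4]
gripper_width: 0.576
gripper_force: 0.0
```

```bash
python3 -c "
from p import *
plan([(.600,.3700,.022,90.8,.015)])
im=shots()
lo=lambda i:np.clip((i.astype(float)[...,2]-75)/30,0,1)
print(fit(im,(.60,.37,.02),bar,bright,cams=('scene',)))
q=[*cp(0,-.038),CAR[2]]
for c in C: print(c,q,fit(im,q,bar,lo if c=='scene' else lambda i:np.clip((i.astype(float)[...,2]-120)/30,0,1),cams=(c,),z=.023,pad=3))
"
```

```text
t 32.6 at [0.5989 0.369  0.0977] 90.8 w 50.1 j6 -133.9959993515778
[[-0.01,0.01,0.63,-0.0],[-0.01,0.01,0.63,-0.0],[-0.01,0.0,0.63,-0.0],[-0.01,0.01,0.63,-0.0],[-0.01,0.01,0.63,-0.01],[-0.01,0.01,0.63,0.0]]
(array([ 0.5793,  0.3708, -0.0289]), np.float64(0.47013435562388284))
scene [np.float64(0.5750075390691509), np.float64(-0.03147447896358894), np.float64(-0.03665191429188092)] (array([ 0.5753, -0.0325, -0.0451]), np.float64(0.4925190685096194))
top [np.float64(0.5750075390691509), np.float64(-0.03147447896358894), np.float64(-0.03665191429188092)] (array([ 0.575 , -0.0313, -0.0351]), np.float64(0.21618732388452044))
```

Call:
jog_arm --pt "-0.01 0.01 0.7 0" --pt "-0.01 0.01 0.7 0" --pt "-0.01 0.01 0.7 0" --pt "0 0 0.7 0" --pt "0 0 0.6 0" --pt "0 0 0.36 0" --pt "0 0 0 0"

```text
time_s: 33.45
tcp_pos: [0.5994, 0.3702, 0.1847]
ee_rot: [[-1.0, -0.014, -0.002], [-0.014, 1.0, -0.002], [0.002, -0.002, -1.0]]
wrist_force: [-0.6, 0.4, 0.6]
gripper_width: 0.572
gripper_force: 0.0
```

Call:
jog_arm --pt "0 0 0 0" --pt "0 0 0 0" --pt "0 0 0 0" --pt "0 0 0 0" --pt "0 0 0 0" --pt "0 0 0 0" --pt "0 0 0 0" --grip 15

```text
time_s: 34.15
tcp_pos: [0.5999, 0.3705, 0.1874]
ee_rot: [[-1.0, -0.014, 0.001], [-0.014, 1.0, 0.0], [-0.001, 0.0, -1.0]]
wrist_force: [-0.2, -1.4, 4.1]
gripper_width: 0.34
gripper_force: 29.9
```

Call:
jog_arm --pt "0 0 -0.5 0" --pt "0 0 -1 0" --pt "0 0 -1 0" --pt "0 0 -1 0" --pt "0 0 -1 0" --pt "0 0 0 0"

```text
time_s: 34.75
tcp_pos: [0.6003, 0.371, 0.2798]
ee_rot: [[-1.0, -0.014, 0.005], [-0.014, 1.0, 0.004], [-0.005, 0.004, -1.0]]
wrist_force: [0.3, 0.5, -0.9]
gripper_width: 0.343
gripper_force: 29.9
```

```bash
python3 -c "
from p import *
im=shots(); cv2.imwrite('pics/g1.png',cv2.resize(im['scene'][200:310,320:480],(640,440)))
x,y=cp(0,.038)
plan([(.53,.22,.12,88,.02),(x,y,.11,87.9,.02)])"
```

```text
t 34.9 at [0.5992 0.3703 0.1125] 90.8 w 29.5 j6 -134.00542481654574
[[0.4,-0.83,-0.04,0.07],[0.39,-0.83,-0.04,0.06],[0.38,-0.84,-0.05,0.07],[0.39,-0.83,-0.04,0.07],[0.37,-0.84,-0.04,0.07],[0.38,-0.84,-0.04,0.06],[0.37,-0.84,-0.04,0.07],[0.36,-0.85,-0.04,0.07],[0.36,-0.84,-0.05,0.07],[-0.27,-0.87,0.05,0.0]]
[[-0.27,-0.87,0.05,0.0],[-0.27,-0.87,0.05,0.01],[-0.27,-0.87,0.05,-0.0],[-0.27,-0.86,0.05,-0.0],[-0.27,-0.87,0.05,0.0],[-0.27,-0.87,0.05,0.0],[-0.27,-0.87,0.05,0.0],[-0.27,-0.87,0.05,0.01],[-0.27,-0.87,0.05,-0.0]]
```

View pics/g1.png

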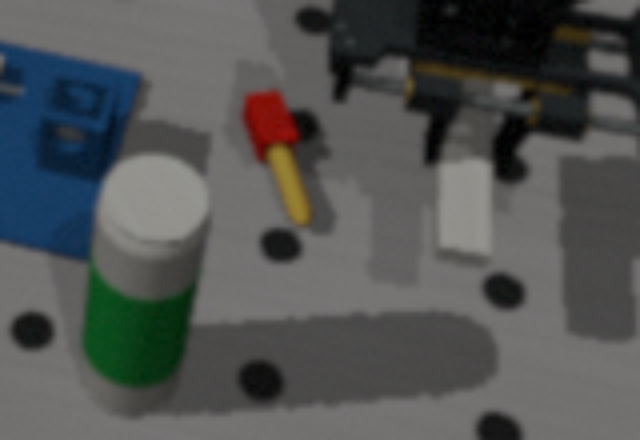

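The bar is held between the fingers (465,205), clear of the pin and can. Next I place it.

Call:
jog_arm --pt "0.4 -0.83 -0.04 0.07" --pt "0.39 -0.83 -0.04 0.06" --pt "0.38 -0.84 -0.05 0.07" --pt "0.39 -0.83 -0.04 0.07" --pt "0.37 -0.84 -0.04 0.07" --pt "0.38 -0.84 -0.04 0.06" --pt "0.37 -0.84 -0.04 0.07" --pt "0.36 -0.85 -0.04 0.07" --pt "0.36 -0.84 -0.05 0.07" --pt "-0.27 -0.87 0.05 0"

```text
time_s: 35.85
tcp_pos: [0.5337, 0.2016, 0.2815]
ee_rot: [[-0.999, 0.035, -0.004], [0.035, 0.999, -0.002], [0.004, -0.002, -1.0]]
wrist_force: [0.7, -0.1, -1.5]
gripper_width: 0.342
gripper_force: 29.9
```

Call:
jog_arm --pt "-0.27 -0.87 0.05 0" --pt "-0.27 -0.87 0.05 0.01" --pt "-0.27 -0.87 0.05 0" --pt "-0.27 -0.86 0.05 0" --pt "-0.27 -0.87 0.05 0" --pt "-0.27 -0.87 0.05 0" --pt "-0.27 -0.87 0.05 0" --pt "-0.27 -0.87 0.05 0.01" --pt "-0.27 -0.87 0.05 0" --pt "0 0 0 0"

```text
time_s: 36.85
tcp_pos: [0.578, 0.0428, 0.2721]
ee_rot: [[-0.999, 0.039, -0.004], [0.039, 0.999, -0.001], [0.004, -0.001, -1.0]]
wrist_force: [0.3, 0.4, -1.3]
gripper_width: 0.338
gripper_force: 29.9
```

Call:
jog_arm --pt "0 0 0 0" --pt "0 0 0 0"

```text
time_s: 37.05
tcp_pos: [0.5781, 0.045, 0.2734]
ee_rot: [[-0.999, 0.036, -0.001], [0.036, 0.999, -0.0], [0.001, -0.0, -1.0]]
wrist_force: [-0.3, -0.1, -0.6]
gripper_width: 0.342
gripper_force: 29.9
```

```bash
python3 -c "
from p import *
x,y=cp(0,.038);print(x,y)
plan([(x,y,.0475,87.9,.012)])"
```

```text
0.5777924609308491 0.044474478963588936
t 37.0 at [0.5779 0.0449 0.1099] 87.9 w 29.7 j6 -112.49730132675043
[[0.0,-0.0,0.52,0.0],[0.0,-0.01,0.52,0.0],[0.0,-0.0,0.52,0.0],[0.0,-0.01,0.52,0.0],[0.0,0.0,0.52,0.01],[0.0,-0.0,0.52,-0.0]]
```

Call:
jog_arm --pt "0 -0.01 0.6 0" --pt "0 -0.01 0.6 0" --pt "0 0 0.6 0" --pt "0 0 0.6 0" --pt "0 0 0.45 0" --pt "0 0 0.27 0" --pt "0 0 0 0" --pt "0 0 0 0"

```text
time_s: 37.85
tcp_pos: [0.5786, 0.0442, 0.2118]
ee_rot: [[-0.999, 0.036, 0.001], [0.036, 0.999, 0.0], [-0.001, 0.0, -1.0]]
wrist_force: [-0.4, -0.3, -1.6]
gripper_width: 0.335
gripper_force: 29.9
```

Call:
jog_arm --pt "0 0 0 0" --pt "0 0 0 0" --pt "0 0 0 0" --pt "0 0 0 0" --pt "0 0 -0.3 0" --pt "0 0 -1 0" --pt "0 0 -1 0" --pt "0 0 -1 0" --pt "0 0 -0.5 0" --pt "0 0 0 0" --grip 50

```text
time_s: 38.85
tcp_pos: [0.5787, 0.0442, 0.2896]
ee_rot: [[-0.999, 0.036, 0.004], [0.036, 0.999, 0.001], [-0.004, 0.001, -1.0]]
wrist_force: [0.4, 0.5, -1.2]
gripper_width: 0.575
gripper_force: 0.0
```

```bash
python3 -c "
from p import *
plan([(.50,-.13,.125,140,.02),(.534,-.291,.125,176.2,.02)])
"
```

```text
t 38.9 at [0.5793 0.0444 0.1261] 87.9 w 50.0 j6 -112.44041578686554
[[0.3,-0.74,0.0,-0.95],[0.36,-0.71,0.01,-0.94],[0.41,-0.68,0.0,-0.95],[0.47,-0.66,0.01,-0.95],[0.51,-0.61,0.0,-0.94],[0.55,-0.57,0.01,-0.95],[0.6,-0.53,0.0,-0.95],[0.64,-0.49,0.01,-0.94],[0.67,-0.43,0.0,-0.95],[0.7,-0.38,0.01,-0.95]]
[[0.72,-0.33,0.0,-0.94],[0.76,-0.27,0.01,-0.95],[0.56,-0.72,-0.0,-0.88],[0.62,-0.68,-0.0,-0.88],[0.65,-0.63,-0.0,-0.87],[0.71,-0.59,-0.0,-0.88],[0.74,-0.53,-0.0,-0.88],[0.77,-0.49,-0.0,-0.88],[0.81,-0.42,-0.0,-0.87],[0.84,-0.37,-0.0,-0.88]]
[[0.86,-0.31,-0.0,-0.88]]
```

Call:
jog_arm --pt "0.3 -0.74 0 -0.95" --pt "0.36 -0.71 0.01 -0.94" --pt "0.41 -0.68 0 -0.95" --pt "0.47 -0.66 0.01 -0.95" --pt "0.51 -0.61 0 -0.94" --pt "0.55 -0.57 0.01 -0.95" --pt "0.6 -0.53 0 -0.95" --pt "0.64 -0.49 0.01 -0.94" --pt "0.67 -0.43 0 -0.95" --pt "0.7 -0.38 0.01 -0.95"

```text
time_s: 39.85
tcp_pos: [0.5115, -0.1018, 0.2856]
ee_rot: [[-0.749, -0.662, -0.002], [-0.662, 0.749, 0.0], [0.002, 0.002, -1.0]]
wrist_force: [-0.2, 0.8, 0.1]
gripper_width: 0.574
gripper_force: 0.0
```

Call:
jog_arm --pt "0.72 -0.33 0 -0.94" --pt "0.76 -0.27 0.01 -0.95" --pt "0.56 -0.72 0 -0.88" --pt "0.62 -0.68 0 -0.88" --pt "0.65 -0.63 0 -0.87" --pt "0.71 -0.59 0 -0.88" --pt "0.74 -0.53 0 -0.88" --pt "0.77 -0.49 0 -0.88" --pt "0.81 -0.42 0 -0.87" --pt "0.84 -0.37 0 -0.88"

```text
time_s: 40.85
tcp_pos: [0.5289, -0.2741, 0.2851]
ee_rot: [[-0.134, -0.991, -0.002], [-0.991, 0.134, 0.001], [-0.001, 0.002, -1.0]]
wrist_force: [-0.5, 0.1, 0.4]
gripper_width: 0.571
gripper_force: 0.0
```

Call:
jog_arm --pt "0.86 -0.31 0 -0.88" --pt "0 0 0 0" --pt "0 0 0 0" --pt "0 0 0 0"

```text
time_s: 41.25
tcp_pos: [0.5326, -0.2907, 0.2859]
ee_rot: [[-0.067, -0.998, -0.001], [-0.998, 0.067, 0.001], [-0.001, 0.001, -1.0]]
wrist_force: [-0.1, 0.8, 0.0]
gripper_width: 0.573
gripper_force: 0.0
```

```bash
cat > bars.py <<'E'
from p import *
def chk(im):
    for y in (-.038,.038):
        q=[*cp(0,y),CAR[2]]
        print('L2',np.array(q),fit(im,q,bar,lambda i:np.clip((i.astype(float)[...,2]-120)/30,0,1),cams=('top',),z=.023,pad=3))
E
python3 -c "
from bars import *
im=shots(); chk(im)
for c in C: print(fit(im,(.536,-.291,1.505),keeper,hue(22,36,90),cams=(c,)))
plan([(.534,-.291,.044,176.2,.014)])
cv2.imwrite('pics/h1.png',np.vstack([cv2.resize(im['scene'][140:270,130:370],(738,400))]))
"
```

```text
L2 [ 0.575  -0.0315 -0.0367] (array([ 0.5749, -0.0312, -0.0358]), np.float64(0.2096214840525789))
L2 [ 0.5778  0.0445 -0.0367] (array([ 0.583 ,  0.0454, -0.0157]), np.float64(0.2146239109504402))
(array([ 0.5347, -0.2929,  1.4952]), np.float64(0.42418660412398235))
(array([ 0.5371, -0.291 ,  1.4995]), np.float64(1.6236991926182236))
t 41.4 at [ 0.5327 -0.2906  0.1229] 176.2 w 50.1 j6 9.566610265521314
[[0.0,-0.01,0.66,0.0],[0.01,-0.01,0.65,0.0],[-0.0,-0.01,0.66,0.0],[0.0,-0.01,0.66,0.0],[0.0,-0.01,0.66,0.0],[0.01,-0.01,0.65,0.0]]
```

View pics/h1.png

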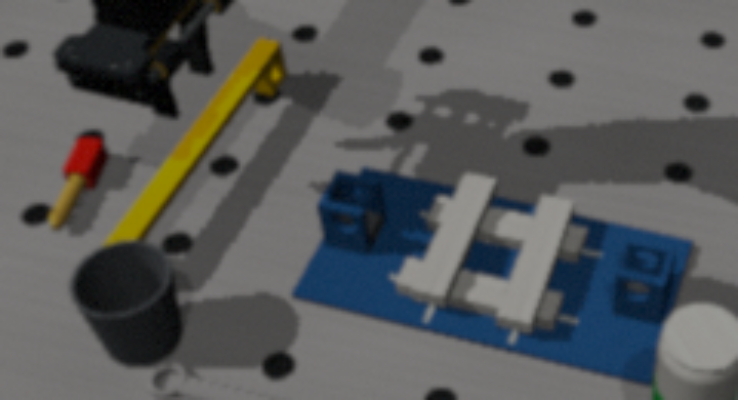

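The tower is good. I had the keeper's closing axis 90° out: it lies along world x, so the closing yaw must be 86°. I turn back before descending.

Call:
jog_arm --pt "0 0 0 1" --pt "0 0 0 1" --pt "0 0 0 1" --pt "0 0 0 1" --pt "0 0 0 1" --pt "0 0 0 1" --pt "0 0 0 1" --pt "0 0 0 1" --pt "0 0 0 1" --pt "0 0 0 1"

```text
time_s: 42.35
tcp_pos: [0.533, -0.2907, 0.2867]
ee_rot: [[-0.764, -0.645, 0.0], [-0.645, 0.764, 0.0], [-0.0, -0.0, -1.0]]
wrist_force: [-0.0, -0.3, -0.7]
gripper_width: 0.572
gripper_force: 0.0
```

Call:
jog_arm --pt "0 0 0 1" --pt "0 0 0 1" --pt "0 0 0 1" --pt "0 0 0 1" --pt "0 0 0 1" --pt "0 0 0 1" --pt "0 0 0 1" --pt "0 0 0 1" --pt "0 0 0 1" --pt "0 0 0 0.63"

```text
time_s: 43.35
tcp_pos: [0.5329, -0.2906, 0.2867]
ee_rot: [[-0.998, 0.068, 0.0], [0.068, 0.998, 0.0], [-0.0, 0.0, -1.0]]
wrist_force: [1.1, 0.7, -0.8]
gripper_width: 0.571
gripper_force: 0.0
```

Call:
jog_arm --pt "0 0 0 0" --pt "0 0 0 0"

```text
time_s: 43.55
tcp_pos: [0.533, -0.2909, 0.2867]
ee_rot: [[-0.998, 0.064, 0.0], [0.064, 0.998, 0.0], [-0.0, 0.0, -1.0]]
wrist_force: [0.7, 0.2, 0.1]
gripper_width: 0.576
gripper_force: 0.0
```

```bash
python3 -c "
from bars import *
plan([(.534,-.2912,.044,86.2,.014)])
"
```

```text
t 43.5 at [ 0.533  -0.2909  0.1232] 86.3 w 50.1 j6 -80.32538037631961
[[-0.01,-0.0,0.66,0.0],[-0.01,-0.0,0.66,0.01],[-0.01,-0.01,0.66,0.0],[-0.0,0.0,0.66,0.01],[-0.01,-0.0,0.66,-0.0],[-0.01,-0.0,0.66,0.0]]
```

Call:
jog_arm --pt "-0.01 0 0.7 0" --pt "-0.01 0 0.7 0" --pt "-0.01 0 0.7 0" --pt "-0.01 0 0.7 0" --pt "-0.01 0 0.6 0" --pt "0 0 0.4 0" --pt "0 0 0.16 0" --pt "0 0 0 0"

```text
time_s: 44.35
tcp_pos: [0.534, -0.2914, 0.2069]
ee_rot: [[-0.998, 0.066, -0.001], [0.066, 0.998, 0.0], [0.001, 0.0, -1.0]]
wrist_force: [0.4, 0.3, 0.4]
gripper_width: 0.574
gripper_force: 0.0
```

Call:
jog_arm --pt "0 0 0 0" --pt "0 0 0 0" --pt "0 0 0 0" --pt "0 0 0 0" --pt "0 0 0 0" --pt "0 0 0 0" --pt "0 0 0 0" --grip 10

```text
time_s: 45.05
tcp_pos: [0.5341, -0.2913, 0.2077]
ee_rot: [[-0.998, 0.066, 0.0], [0.066, 0.998, -0.0], [-0.0, -0.0, -1.0]]
wrist_force: [-0.4, 1.3, 2.7]
gripper_width: 0.271
gripper_force: 30.0
```

Call:
jog_arm --pt "0 0 -0.3 0" --pt "0 0 -0.7 0" --pt "0 0 -0.9 0" --pt "0 0 -0.9 0" --pt "0 0 -0.9 0" --pt "0 0 -0.7 0" --pt "0 0 -0.5 0" --pt "0 0 0 0" --pt "0 0 0 0"

```text
time_s: 45.95
tcp_pos: [0.5336, -0.2913, 0.305]
ee_rot: [[-0.998, 0.066, -0.001], [0.066, 0.998, 0.001], [0.001, 0.001, -1.0]]
wrist_force: [0.9, 0.4, -4.1]
gripper_width: 0.275
gripper_force: 29.9
```

```bash
python3 -c "
from bars import *
im=shots(); s,R,g,y=state()
for c in C: print(fit(im,(.534,-.291,y),keeper,hue(22,36,90),cams=(c,),z=g[2]-.044))
x,y=cp(0,0)
plan([(.50,-.20,.135,120,.015),(x,y,.135,177.9,.015)])
"
```

```text
(array([ 0.5348, -0.2967,  1.5248]), np.float64(0.7489174917396939))
(array([ 0.5351, -0.2906,  1.5023]), np.float64(2.0927550182503403))
t 46.0 at [ 0.5332 -0.2911  0.1408] 86.2 w 24.0 j6 -80.39022811072105
[[0.25,0.55,0.04,-0.92],[0.2,0.58,0.03,-0.92],[0.16,0.58,0.04,-0.93],[0.12,0.59,0.03,-0.92],[0.07,0.61,0.04,-0.92],[0.03,0.6,0.04,-0.92],[-0.02,0.61,0.03,-0.92],[-0.06,0.6,0.04,-0.92],[-0.56,0.47,-0.0,-0.84],[-0.6,0.43,-0.0,-0.84]]
[[-0.62,0.39,-0.0,-0.85],[-0.65,0.34,-0.0,-0.84],[-0.67,0.31,-0.0,-0.84],[-0.68,0.25,-0.0,-0.84],[-0.71,0.21,-0.0,-0.85],[-0.71,0.16,-0.0,-0.84],[-0.73,0.11,-0.0,-0.84],[-0.73,0.07,-0.0,-0.84],[-0.73,0.01,-0.0,-0.85],[-0.74,-0.03,-0.0,-0.84]]
[[-0.73,-0.09,-0.0,-0.84],[-0.72,-0.13,-0.0,-0.84],[-0.71,-0.18,-0.0,-0.85]]
```

Call:
jog_arm --pt "0.25 0.55 0.04 -0.92" --pt "0.2 0.58 0.03 -0.92" --pt "0.16 0.58 0.04 -0.93" --pt "0.12 0.59 0.03 -0.92" --pt "0.07 0.61 0.04 -0.92" --pt "0.03 0.6 0.04 -0.92" --pt "-0.02 0.61 0.03 -0.92" --pt "-0.06 0.6 0.04 -0.92" --pt "-0.56 0.47 0 -0.84" --pt "-0.6 0.43 0 -0.84"

```text
time_s: 47.05
tcp_pos: [0.5106, -0.1722, 0.2988]
ee_rot: [[-0.79, -0.613, -0.002], [-0.613, 0.79, 0.0], [0.001, 0.001, -1.0]]
wrist_force: [0.4, 0.2, -2.6]
gripper_width: 0.268
gripper_force: 29.9
```

Call:
jog_arm --pt "-0.62 0.39 0 -0.85" --pt "-0.65 0.34 0 -0.84" --pt "-0.67 0.31 0 -0.84" --pt "-0.68 0.25 0 -0.84" --pt "-0.71 0.21 0 -0.85" --pt "-0.71 0.16 0 -0.84" --pt "-0.73 0.11 0 -0.84" --pt "-0.73 0.07 0 -0.84" --pt "-0.73 0.01 0 -0.85" --pt "-0.74 -0.03 0 -0.84"

```text
time_s: 48.05
tcp_pos: [0.5618, -0.0344, 0.2986]
ee_rot: [[-0.233, -0.972, -0.002], [-0.972, 0.233, -0.0], [0.001, 0.002, -1.0]]
wrist_force: [-0.0, -0.9, -3.6]
gripper_width: 0.275
gripper_force: 29.9
```

Call:
jog_arm --pt "-0.73 -0.09 0 -0.84" --pt "-0.72 -0.13 0 -0.84" --pt "-0.71 -0.18 0 -0.85" --pt "0 0 0 0" --pt "0 0 0 0" --pt "0 0 0 0" --pt "0 0 0 0"

```text
time_s: 48.75
tcp_pos: [0.5767, 0.0057, 0.2993]
ee_rot: [[-0.037, -0.999, -0.001], [-0.999, 0.037, -0.0], [0.0, 0.001, -1.0]]
wrist_force: [0.1, -0.7, -2.6]
gripper_width: 0.273
gripper_force: 29.9
```

```bash
python3 -c "
from bars import *
im=shots(); s,R,g,y=state(); print(s['time_s'],g,np.degrees(y),cp(0,0))
d={}
for c in C:
  d[c]=fit(im,(g[0],g[1],-.0366),keeper,hue(22,36,90),cams=(c,),z=g[2]-.044); print(c,d[c])
a=cv2.resize(im['scene'][160:280,200:380],(720,480)); cv2.imwrite('pics/k1.png',a)
cv2.imwrite('pics/k2.png',cv2.resize(im['top'][130:220,270:400],(780,540)))
"
```

```text
48.85 [0.5768 0.0058 0.136 ] 177.88426879608252 [0.5764 0.0065]
scene (array([ 0.5757,  0.0047, -0.0451]), np.float64(0.521949374052555))
top (array([ 0.5752,  0.0083, -0.0033]), np.float64(2.1688041595723258))
```

View pics/k1.png

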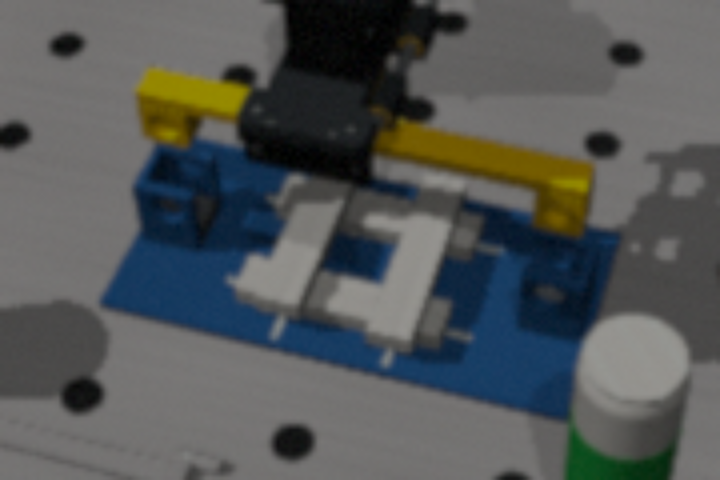

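The keeper hangs over both posts, feet at (165,125) and (560,205) and aligned with the slots. I lower it slowly, watching the force.

Call:
jog_arm --pt "0 0.02 0.5 0" --pt "0 0 0.5 0" --pt "0 0 0.4 0" --pt "0 0 0.2 0" --pt "0 0 0.1 0" --pt "0 0 0.1 0" --pt "0 0 0.1 0" --pt "0 0 0 0"

```text
time_s: 49.65
tcp_pos: [0.5769, 0.0063, 0.2619]
ee_rot: [[-0.036, -0.999, 0.001], [-0.999, 0.036, 0.0], [-0.0, -0.001, -1.0]]
wrist_force: [0.7, -0.7, -1.8]
gripper_width: 0.27
gripper_force: 29.9
```

Call:
jog_arm --pt "0 0 0.15 0" --pt "0 0 0.15 0" --pt "0 0 0.1 0" --pt "0 0 0 0" --pt "0 0 0 0"

```text
time_s: 50.15
tcp_pos: [0.5768, 0.0063, 0.2535]
ee_rot: [[-0.036, -0.999, 0.0], [-0.999, 0.036, 0.0], [-0.0, -0.0, -1.0]]
wrist_force: [1.5, -1.3, -1.5]
gripper_width: 0.269
gripper_force: 30.0
```

Call:
jog_arm --pt "0 0 0.25 0" --pt "0 0 0.25 0" --pt "0 0 0.2 0" --pt "0 0 0.15 0" --pt "0 0 0 0" --pt "0 0 0 0"

```text
time_s: 50.75
tcp_pos: [0.5782, 0.0066, 0.2455]
ee_rot: [[-0.031, -0.999, 0.008], [-1.0, 0.031, -0.002], [0.001, -0.008, -1.0]]
wrist_force: [-12.3, -1.1, 42.8]
gripper_width: 0.269
gripper_force: 30.4
```

Call:
jog_arm --pt "0 0 0.1 0" --pt "0 0 0.1 0" --pt "0 0 0.05 0" --pt "0 0 0 0" --pt "0 0 0 0"

```text
time_s: 51.25
tcp_pos: [0.5789, 0.0065, 0.2416]
ee_rot: [[-0.031, -0.999, 0.011], [-1.0, 0.031, -0.002], [0.001, -0.011, -1.0]]
wrist_force: [-11.1, -0.6, 44.4]
gripper_width: 0.269
gripper_force: 29.5
```

Call:
jog_arm --pt "0 0 -0.3 0" --pt "0 0 -0.1 0" --pt "0 0 0 0"

```text
time_s: 51.55
tcp_pos: [0.5784, 0.0065, 0.2423]
ee_rot: [[-0.034, -0.999, 0.007], [-0.999, 0.034, 0.0], [-0.0, -0.007, -1.0]]
wrist_force: [1.0, -1.1, 13.4]
gripper_width: 0.269
gripper_force: 29.4
```

```bash
python3 -c "
from bars import *
im=shots(); s,R,g,y=state(); print(s['time_s'],g,np.degrees(y),s['wrist_force'],s['moment'])
cv2.imwrite('pics/k3.png',cv2.resize(im['scene'][165:265,220:370],(800,533),interpolation=cv2.INTER_CUBIC))
"
```

```text
51.65 [0.5796 0.0066 0.0788] 178.04397164673284 [ 0.3088 -1.7589 13.7081] [-0.5276 -0.0733 -0.002 ]
```

View pics/k3.png

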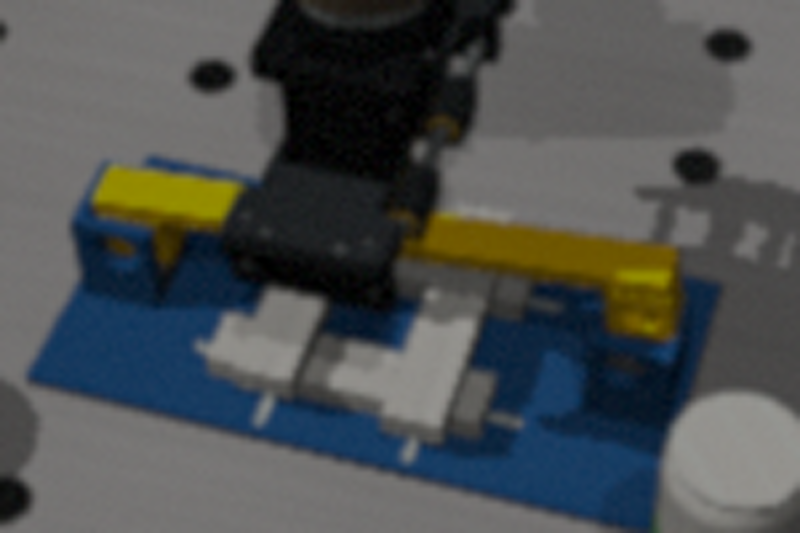

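The -y foot, left at (160,230), has entered its slot. The +y foot, right at (645,300), is resting on top of its post. I check the top view for the direction of the misfit.

```bash
python3 -c "
from bars import *
im=shots()
a=cv2.resize(im['top'][150:205,285:395],(800,400),interpolation=cv2.INTER_CUBIC)
cv2.imwrite('pics/k4.png',a); cv2.imwrite('pics/k4raw.png',im['top']);cv2.imwrite('pics/k4s.png',im['scene'])
"
```

```text
(no output)
```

View pics/k4.png

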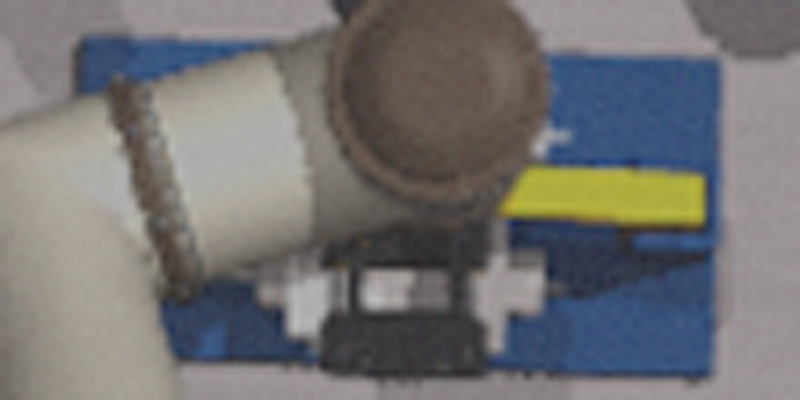

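```bash
cat > kf.py <<'E'
from p import *
def kfit(im,p0,wz=True,cut={'scene':(257,305),'top':(0,357)}):
    """params x,y,yaw,z,roll(about keeper x; + raises +y end)"""
    def W(p,b):
        c,s=np.cos(p[4]),np.sin(p[4]); b=b-[0,0,.044]
        b=b@np.array([[1,0,0],[0,c,s],[0,-s,c]])+[0,0,.044]; return world(p,b,p[3])
    data=[]
    for n in C:
        q=np.vstack([proj(n,W(p0,b)) for b in keeper]); a=np.floor(q.min(0)-8).astype(int); b=np.ceil(q.max(0)+8).astype(int)
        m=hue(20,38,80)(im[n])[a[1]:b[1],a[0]:b[0]]; u=np.arange(a[0],b[0]); w=np.where((u>cut[n][0])&(u<cut[n][1]),0,1.)[None]
        data.append((n,a,b,m,w))
    def f(p):
        t=0
        for n,a,b,m,w in data:
            im2=np.zeros(((b[1]-a[1])*S,(b[0]-a[0])*S),np.uint8)
            for k in keeper:
                q=(proj(n,W(p,k))-a+.5)*S-.5
                cv2.fillConvexPoly(im2,np.round(cv2.convexHull(q.astype(np.float32))*16).astype(np.int32),255,shift=4)
            t+=(((cv2.resize(im2,(b[0]-a[0],b[1]-a[1]),interpolation=cv2.INTER_AREA)/255.-m)**2)*w).sum()
        return t
    p0=np.array(p0,float); best=None
    for r0 in (-.03,0,.04):
        s=p0+[0,0,0,0,r0]
        o=minimize(f,s,method='Nelder-Mead',options=dict(initial_simplex=np.vstack([s,s+np.diag([.006,.006,.04,.008,.05])]),xatol=1e-4,fatol=1e-2,maxiter=600))
        if best is None or o.fun<best.fun: best=o
    return best.x,best.fun
E
python3 -c "
from kf import *
im={'top':cv2.imread('pics/k4raw.png'),'scene':cv2.imread('pics/k4s.png')}
print(kfit(im,(.578,.006,-.036,.034,.03)))
for e in [(285+(705.5)/7.27-.5,150+197.5/7.27-.5)]: print(e,unproj('top',e,.07),cp(0,-.146))
print([proj(c,np.r_[cp(0,.13),.062]) for c in C])
"
```

```text
(array([ 0.5768,  0.0076, -0.004 ,  0.0352,  0.0783]), np.float64(120.55869281045752))
(381.5426409903714, 176.66643741403027) [ 0.5762 -0.1379  0.07  ] [ 0.5711 -0.1394]
[array([[339.3125, 222.9558]]), array([[302.595, 175.707]])]
```

Call:
jog_arm --pt "0 0 -0.2 0" --pt "0 0 -0.3 0" --pt "0 0 -0.5 0" --pt "0 0 -0.5 0" --pt "0 0 -0.5 0" --pt "0 0 -0.3 0" --pt "0 0 0 0" --pt "0 0 0 0" --pt "0 0 0 0"

```text
time_s: 52.65
tcp_pos: [0.5761, 0.0062, 0.285]
ee_rot: [[-0.036, -0.999, -0.002], [-0.999, 0.036, -0.0], [0.0, 0.002, -1.0]]
wrist_force: [0.1, -0.3, -3.3]
gripper_width: 0.272
gripper_force: 29.8
```

```bash
python3 -c "
from kf import *
im=shots(); s,R,g,y=state(); print(s['time_s'],g,np.degrees(y),s['wrist_force'],s['moment'])
p=kfit(im,(.577,.006,-.036,g[2]-.046,.03)); print(p)
x=fit(im,(CAR[0],CAR[1],CAR[2]),plate,hue(98,125,80,15),cams=('scene',)); print(x)
s0=hsv(im['top'])[170:185,360:388]; m=(s0[...,0]>20)&(s0[...,0]<38)&(s0[...,1]>80)
ys,xs=np.where(m); print(np.polyfit(xs,ys,1), [ (int(c),float(ys[xs==c].mean()),int((xs==c).sum())) for c in np.unique(xs)])
"
```

```text
52.75 [0.5761 0.0062 0.1215] 177.9207578313076 [ 0.776   0.0263 -2.5197] [-0.0115  0.0896  0.0391]
(array([0.5733, 0.0063, 0.0051, 0.0788, 0.1106]), np.float64(81.78077662437522))
(array([ 0.578 ,  0.0046, -0.0425]), np.float64(0.6341694374147572))
[0.0433 5.3989] [(0, 5.5, 8), (1, 5.5, 8), (2, 5.5, 8), (3, 5.5, 8), (4, 5.5, 8), (5, 5.5, 8), (6, 5.5, 8), (7, 5.5, 8), (8, 6.0, 7), (9, 6.0, 7), (10, 6.0, 7), (11, 6.0, 7), (12, 5.5, 8), (13, 6.0, 7), (14, 6.0, 7), (15, 6.0, 7), (16, 6.0, 7), (17, 6.625, 8), (18, 6.0, 7), (19, 6.0, 7), (20, 6.5, 8), (21, 6.5, 8), (22, 6.0, 7)]
```

```bash
python3 - <<'E'
import re
t=open('kf.py').read()
t=t.replace("def kfit(im,p0,wz=True,","def kfit(im,p0,yaw=None,").replace("    def f(p):\n        t=0","    def f(p):\n        t=0\n        if yaw is not None: t=((p[2]-yaw)/.004)**2*5")
open('kf.py','w').write(t)
E
python3 -c "
from kf import *
im=shots(); s,R,g,y=state()
a=y-np.pi
p=kfit(im,(.577,.006,a,g[2]-.046,.03),yaw=a); print(a,p)
im0={'top':cv2.imread('pics/k4raw.png'),'scene':cv2.imread('pics/k4s.png')}
print('pressed',kfit(im0,(.578,.006,-.034,.034,.03),yaw=-.034))
"
```

```text
-0.03613315198324951 (array([ 0.5779,  0.0061, -0.0358,  0.0837,  0.1561]), np.float64(91.39250197640904))
pressed (array([ 0.5801,  0.0079, -0.0345,  0.0392,  0.1082]), np.float64(110.29969644288327))
```

```bash
python3 -c "
from kf import *
for z in (.10,.11,.12): 
  for c,v in ((362,175.5),(380,176.3)): print(z,c,unproj('top',(c,v),z))
im=shots(); a=cv2.resize(im['scene'][145:255,210:360],(600,440),interpolation=cv2.INTER_CUBIC)
# overlay model (red) at assumed pose & top0 crop
def draw(img,p,n,parts,u0,v0,k,col):
    for b in parts:
        q=(proj(n,b)-[u0,v0]+.5)*k-.5
        cv2.polylines(img,[cv2.convexHull(q.astype(np.float32)).astype(np.int32)],True,col,1)
s,R,g,y=state(); rr=.156
c,sn=np.cos(rr),np.sin(rr)
def W(b): 
    b=b-[0,0,.044]; b=b@np.array([[1,0,0],[0,c,sn],[0,-sn,c]])+[0,0,.044]; return world((.5779,.0061,-.036),b,.0837)
draw(a,0,'scene',[W(b) for b in keeper],210,145,4,(0,0,255))
draw(a,0,'scene',[world((.5784,.0056,-.0366),b) for b in plate],210,145,4,(0,255,0))
t=cv2.imread('pics/top0.png'); b=cv2.resize(t[150:205,285:395],(600,300),interpolation=cv2.INTER_CUBIC)
draw(b,0,'top',[world((.5784,.0056,-.0366),x) for x in plate],285,150,600/110,(0,255,0))
cv2.imwrite('pics/k5.png',np.vstack([a,b])[:740]); cv2.imwrite('pics/k5.png',cv2.resize(np.vstack([a,b]),(486,600)))
"
```

```text
0.1 362 [ 0.577  -0.0674  0.1   ]
0.1 380 [ 0.5741 -0.1286  0.1   ]
0.11 362 [ 0.5758 -0.0665  0.11  ]
0.11 380 [ 0.573  -0.1273  0.11  ]
0.12 362 [ 0.5747 -0.0656  0.12  ]
0.12 380 [ 0.5719 -0.1259  0.12  ]
```

View pics/k5.png

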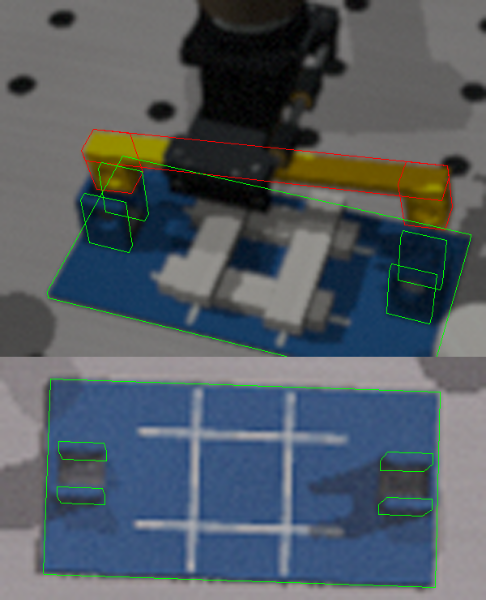

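The overlays match. The carrier fit is good, and the keeper is rolled about 9° in the grip, +y end up, and sits roughly 2 mm too far +y, so its +y foot caught on the outer wall. I'll level it by pressing it onto free table at x≈0.42, regrip, and retry with a y correction.

```bash
python3 -c "
from kf import *
plan([(.576,.006,.16,177.9,.015),(.43,.006,.16,177.9,.02),(.43,.006,.075,177.9,.015),(.43,.006,.045,177.9,.004)])
"
```

```text
t 53.0 at [0.5765 0.0063 0.1218] 177.9 w 23.3 j6 -18.77994112825475
[[0.0,0.01,-0.64,0.0],[0.01,0.01,-0.63,0.0],[0.0,0.0,-0.64,0.01],[0.03,0.91,0.0,-0.0],[0.04,0.91,0.0,-0.0],[0.03,0.92,0.0,-0.0],[0.04,0.91,0.0,-0.0],[0.03,0.91,0.0,-0.0],[0.04,0.91,0.0,-0.0],[0.03,0.92,0.0,-0.0]]
[[0.03,0.91,0.0,-0.0],[0.0,-0.0,0.71,-0.0],[0.0,-0.0,0.71,-0.0],[0.0,-0.0,0.71,-0.0],[0.0,-0.0,0.7,-0.0],[0.0,-0.0,0.71,-0.0],[0.0,-0.0,0.71,-0.0],[0.0,-0.0,0.19,-0.0],[0.0,-0.0,0.19,-0.0],[0.0,-0.0,0.18,-0.0]]
[[0.0,-0.0,0.19,-0.0],[0.0,-0.0,0.19,-0.0],[0.0,-0.0,0.19,-0.0],[0.0,-0.0,0.18,-0.0],[0.0,-0.0,0.19,-0.0]]
```

Call:
jog_arm --pt "0 0.01 -0.64 0" --pt "0.01 0.01 -0.63 0" --pt "0 0 -0.64 0.01" --pt "0.03 0.91 0 0" --pt "0.04 0.91 0 0" --pt "0.03 0.92 0 0" --pt "0.04 0.91 0 0" --pt "0.03 0.91 0 0" --pt "0.04 0.91 0 0" --pt "0.03 0.92 0 0"

```text
time_s: 53.95
tcp_pos: [0.4477, 0.006, 0.3252]
ee_rot: [[-0.037, -0.999, 0.002], [-0.999, 0.037, 0.001], [-0.001, -0.002, -1.0]]
wrist_force: [0.6, -1.3, -4.5]
gripper_width: 0.272
gripper_force: 29.8
```

Call:
jog_arm --pt "0.03 0.91 0 0" --pt "0 0 0.7 0" --pt "0 0 0.7 0" --pt "0 0 0.7 0" --pt "0 0 0.7 0" --pt "0 0 0.7 0" --pt "0 0 0.7 0" --pt "0 0 0.2 0" --pt "0 0 0.2 0" --pt "0 0 0.2 0"

```text
time_s: 54.95
tcp_pos: [0.4307, 0.0063, 0.2285]
ee_rot: [[-0.036, -0.999, 0.002], [-0.999, 0.036, 0.001], [-0.001, -0.002, -1.0]]
wrist_force: [0.9, 0.7, -3.6]
gripper_width: 0.268
gripper_force: 29.8
```

Call:
jog_arm --pt "0 0 0.2 0" --pt "0 0 0.2 0" --pt "0 0 0.15 0" --pt "0 0 0.15 0" --pt "0 0 0.15 0" --pt "0 0 0 0" --pt "0 0 0 0"

```text
time_s: 55.65
tcp_pos: [0.4303, 0.0061, 0.2108]
ee_rot: [[-0.036, -0.999, 0.0], [-0.999, 0.036, -0.0], [0.0, -0.0, -1.0]]
wrist_force: [0.1, 0.1, -0.8]
gripper_width: 0.269
gripper_force: 29.9
```

Call:
jog_arm --pt "0 0 0.1 0" --pt "0 0 0.1 0" --pt "0 0 0.03 0" --pt "0 0 0 0" --pt "0 0 0 0"

```text
time_s: 56.15
tcp_pos: [0.4301, 0.0061, 0.2061]
ee_rot: [[-0.037, -0.999, -0.0], [-0.999, 0.037, -0.0], [0.0, 0.0, -1.0]]
wrist_force: [0.4, 0.8, -0.5]
gripper_width: 0.268
gripper_force: 29.9
```

Call:
jog_arm --pt "0 0 0 0" --pt "0 0 0 0" --pt "0 0 0 0" --pt "0 0 0 0" --pt "0 0 0 0" --pt "0 0 0 0" --pt "0 0 0 0" --grip 34

```text
time_s: 56.85
tcp_pos: [0.4301, 0.0061, 0.2062]
ee_rot: [[-0.037, -0.999, 0.0], [-0.999, 0.037, -0.0], [0.0, -0.0, -1.0]]
wrist_force: [-0.3, 0.0, -0.5]
gripper_width: 0.389
gripper_force: 0.0
```

```bash
python3 -c "
from kf import *
im=shots(); s,R,g,y=state(); print(s['time_s'],g,np.degrees(y),s['wrist_force'])
u=proj('scene',[[.43,-.03,.05],[.43,.04,.05],[.43,-.14,.05],[.43,.15,.05]]);print(u, proj('top',[[.43,-.14,.05],[.43,.15,.05]]))
p=kfit(im,(g[0],g[1],-.0366,0,0),yaw=-.0366,cut={'scene':(u[0,0]-15,u[1,0]+15),'top':(0,640)}); print(p)
cv2.imwrite('pics/l1.png',np.vstack([cv2.resize(im['scene'][110:220,220:380],(480,330)),cv2.resize(im['top'][180:260,275:405],(480,295))])[:600])
"
```

```text
56.95 [0.4301 0.0061 0.0427] 177.88881162228458 [-0.5968  0.7413 -0.0686]
[[293.1825 175.3362]
 [316.7163 179.6478]
 [257.0566 168.7217]
 [354.5657 186.5867]] [[381.773  218.9161]
 [298.8627 219.0957]]
(array([ 0.4298,  0.0074, -0.0369,  0.0007,  0.0015]), np.float64(19.5534928659272))
```

View pics/l1.png

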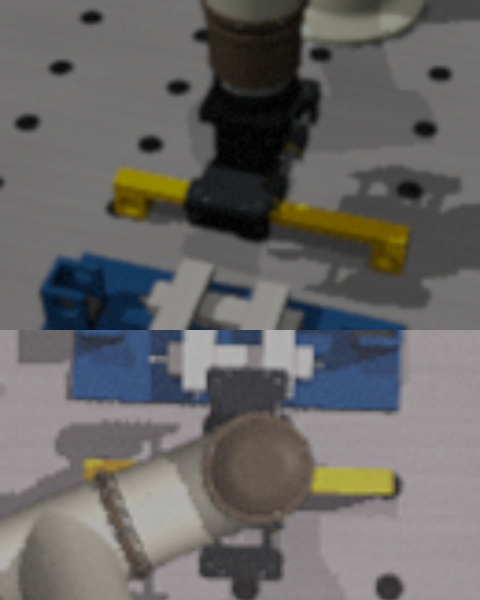

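The keeper is level again, lying from about (115,190) to (405,245) in the scene half. Measured against the gripper it sits 1.3–2 mm toward +y. I regrip and aim the gripper at y≈0.0034.

Call:
jog_arm --pt "0 0 -0.06 0" --pt "0 0 0 0" --pt "0 0 0 0" --pt "0 0 0 0" --pt "0 0 0 0" --pt "0 0 0 0" --grip 10

```text
time_s: 57.55
tcp_pos: [0.4299, 0.006, 0.2074]
ee_rot: [[-0.037, -0.999, -0.001], [-0.999, 0.037, -0.0], [0.0, 0.001, -1.0]]
wrist_force: [-1.9, 0.7, 3.6]
gripper_width: 0.269
gripper_force: 29.9
```

Call:
jog_arm --pt "0 0 -0.3 0" --pt "0 0 -0.7 0" --pt "0 0 -0.8 0" --pt "0 0 -0.8 0" --pt "0 0 -0.8 0" --pt "0 0 -0.7 0" --pt "0 0 -0.4 0" --pt "0 0 0 0" --pt "0 0 0 0"

```text
time_s: 58.45
tcp_pos: [0.4298, 0.006, 0.2968]
ee_rot: [[-0.037, -0.999, -0.001], [-0.999, 0.037, 0.0], [0.0, 0.001, -1.0]]
wrist_force: [-0.1, 0.2, -3.9]
gripper_width: 0.269
gripper_force: 29.8
```

```bash
python3 -c "
from kf import *
plan([(.5764,.0034,.13,177.9,.013)])
"
```

```text
t 58.5 at [0.4296 0.006  0.1333] 177.9 w 23.4 j6 -24.72797153162402
[[-0.01,-0.61,0.01,-0.0],[-0.01,-0.61,0.02,-0.0],[-0.02,-0.61,0.01,-0.0],[-0.01,-0.62,0.02,-0.0],[-0.01,-0.61,0.01,-0.0],[-0.01,-0.61,0.01,-0.0],[-0.02,-0.61,0.02,-0.0],[-0.01,-0.61,0.01,-0.01],[-0.01,-0.61,0.01,0.0],[-0.01,-0.62,0.02,0.0]]
[[-0.01,-0.61,0.01,0.0],[-0.01,-0.61,0.02,0.0]]
```

Call:
jog_arm --pt "-0.01 -0.4 0.01 0" --pt "-0.01 -0.61 0.02 0" --pt "-0.02 -0.61 0.01 0" --pt "-0.01 -0.62 0.02 0" --pt "-0.01 -0.61 0.01 0" --pt "-0.01 -0.61 0.01 0" --pt "-0.02 -0.61 0.02 0" --pt "-0.01 -0.61 0.01 0" --pt "-0.01 -0.61 0.01 0" --pt "-0.01 -0.62 0.02 0"

```text
time_s: 59.45
tcp_pos: [0.5493, 0.0041, 0.2945]
ee_rot: [[-0.037, -0.999, -0.0], [-0.999, 0.037, 0.0], [-0.0, 0.0, -1.0]]
wrist_force: [0.3, 0.3, -3.0]
gripper_width: 0.267
gripper_force: 29.8
```

Call:
jog_arm --pt "-0.01 -0.61 0.01 0" --pt "-0.01 -0.61 0.02 0" --pt "0 -0.21 0 0" --pt "0 0 0 0" --pt "0 0 0 0" --pt "0 0 0 0" --pt "0 0 0 0"

```text
time_s: 60.15
tcp_pos: [0.5765, 0.0035, 0.2941]
ee_rot: [[-0.037, -0.999, -0.0], [-0.999, 0.037, 0.0], [-0.0, 0.0, -1.0]]
wrist_force: [0.2, -0.7, -3.6]
gripper_width: 0.272
gripper_force: 29.8
```

```bash
python3 -c "
from kf import *
im=shots(); s,R,g,y=state(); print(s['time_s'],g,s['moment'],np.degrees(y))
print(kfit(im,(g[0],g[1],-.0366,g[2]-.044,0),yaw=-.0366,cut={'scene':(257,305),'top':(0,640)}))
print(fit(im,CAR,plate,hue(98,125,80,15),cams=('scene',)))
plan([(.5764,.0034,.13,177.9,.013)])
"
```

```text
60.25 [0.5767 0.0035 0.1306] [ 0.0095  0.0885 -0.0293] 177.89900709905947
(array([ 0.5761,  0.0046, -0.0359,  0.086 , -0.0031]), np.float64(53.60681437101045))
(array([ 0.5779,  0.0037, -0.0326]), np.float64(0.6095684565765305))
t 60.2 at [0.5767 0.0035 0.1306] 177.9 w 23.7 j6 -18.53676129946958
[[0.01,0.01,0.03,-0.0]]
```

Call:
jog_arm --pt "0.02 0 0.35 0" --pt "0 0 0.35 0" --pt "0 0 0.3 0" --pt "0 0 0.2 0" --pt "0 0 0.15 0" --pt "0 0 0.08 0" --pt "0 0 0 0" --pt "0 0 0 0"

```text
time_s: 61.05
tcp_pos: [0.577, 0.0031, 0.2655]
ee_rot: [[-0.037, -0.999, 0.0], [-0.999, 0.037, 0.0], [-0.0, -0.0, -1.0]]
wrist_force: [0.3, 0.4, -3.9]
gripper_width: 0.274
gripper_force: 29.8
```

```bash
python3 -c "
from station import sense
s=sense();print(s['tcp_pos'],s['wrist_force'],s['moment'])"
```

```text
[0.5770058  0.00310147 0.26553071] [ 0.32011899  0.4407849  -3.88774507] [-0.01100052  0.07651655  0.02475412]
```

Call:
jog_arm --pt "0 0 0.1 0" --pt "0 0 0.1 0" --pt "0 0 0.1 0" --pt "0 0 0.1 0" --pt "0 0 0 0" --pt "0 0 0 0"

```text
time_s: 61.65
tcp_pos: [0.5772, 0.003, 0.2575]
ee_rot: [[-0.037, -0.999, 0.001], [-0.999, 0.037, -0.0], [-0.0, -0.001, -1.0]]
wrist_force: [1.1, -1.8, -0.8]
gripper_width: 0.27
gripper_force: 29.8
```

```bash
python3 -c "
from kf import *
s=sense();print(s['tcp_pos'],s['wrist_force'],s['moment'])
im=shots(); print(kfit(im,(.5764,.003,-.0366,.05,0),yaw=-.0366,cut={'scene':(257,305),'top':(0,640)}))"
```

```text
[0.5772 0.003  0.2575] [ 1.0899 -1.7707 -0.8414] [-0.2583 -0.2975  0.034 ]
(array([ 0.5757,  0.0032, -0.0366,  0.0474,  0.0418]), np.float64(41.718558149266265))
```

Call:
jog_arm --pt "0 0 -0.2 0" --pt "0 0 -0.2 0" --pt "0.06 0 0 0" --pt "0.06 0 0 0" --pt "0 0 0 0" --pt "0 0 0.1 0" --pt "0 0 0.1 0" --pt "0 0 0.1 0" --pt "0 0 0.1 0" --pt "0 0 0 0"

```text
time_s: 62.75
tcp_pos: [0.5772, 0.0022, 0.259]
ee_rot: [[-0.036, -0.999, 0.004], [-0.999, 0.036, 0.002], [-0.002, -0.003, -1.0]]
wrist_force: [0.0, 2.5, -0.8]
gripper_width: 0.27
gripper_force: 29.8
```

```bash
python3 -c "
from kf import *
s=sense();print(s['tcp_pos'],s['wrist_force'],s['moment'])
im=shots(); print(kfit(im,(.5764,.003,-.0366,.05,0),yaw=-.0366,cut={'scene':(257,305),'top':(0,640)}))"
```

```text
[0.5772 0.0022 0.259 ] [ 0.0238  2.5191 -0.843 ] [ 0.3418  0.1228 -0.0337]
(array([ 0.5775,  0.0039, -0.0365,  0.0502, -0.0361]), np.float64(41.834636812079616))
```

Call:
jog_arm --pt "0 0 0.1 0" --pt "0 0 0.1 0" --pt "0 0 0.1 0" --pt "0 0 0 0" --pt "0 0 0 0"

```text
time_s: 63.35
tcp_pos: [0.5772, 0.0013, 0.2508]
ee_rot: [[-0.037, -0.999, 0.002], [-0.999, 0.037, 0.001], [-0.001, -0.001, -1.0]]
wrist_force: [1.9, 5.7, -1.6]
gripper_width: 0.27
gripper_force: 29.8
```

```bash
python3 -c "
from kf import *
s=sense();print(s['tcp_pos'],s['wrist_force'],s['moment'])
im=shots(); print(kfit(im,(.5764,.003,-.0366,.045,0),yaw=-.0366,cut={'scene':(257,305),'top':(0,640)}))"
```

```text
[0.5772 0.0013 0.2508] [ 1.9266  5.7363 -1.6016] [ 1.4505 -0.4208 -0.003 ]
(array([ 0.58  ,  0.0039, -0.0374,  0.0451, -0.0925]), np.float64(86.59915064593928))
```

```bash
python3 -c "
from kf import *
plan([(.577,.0018,.16,177.9,.015),(.43,.006,.16,177.9,.02),(.43,.006,.075,177.9,.015)])
"
```

```text
t 63.5 at [0.5775 0.0015 0.0873] 177.9 w 23.8 j6 -18.25481103471025
[[-0.0,0.01,-0.73,-0.0],[-0.01,0.0,-0.72,-0.0],[0.0,0.01,-0.73,-0.0],[-0.0,0.0,-0.73,-0.0],[-0.01,0.01,-0.72,-0.0],[0.01,0.92,-0.0,-0.0],[0.01,0.92,-0.0,-0.0],[0.0,0.92,-0.0,-0.0],[0.01,0.91,-0.0,-0.0],[0.01,0.92,-0.0,-0.0]]
[[0.01,0.92,-0.0,-0.0],[0.01,0.92,-0.0,-0.0],[0.0,0.92,-0.0,-0.0],[0.0,-0.0,0.71,-0.0],[0.0,-0.0,0.71,-0.0],[0.0,-0.0,0.7,-0.0],[0.0,-0.0,0.71,-0.0],[0.0,-0.0,0.71,-0.0],[0.0,-0.0,0.71,-0.0]]
```

Call:
jog_arm --pt "0 0 -0.4 0" --pt "0 0 -0.8 0" --pt "0 0 -0.8 0" --pt "0 0 -0.8 0" --pt "0 0 -0.83 0" --pt "0 0.92 0 0" --pt "0 0.92 0 0" --pt "0 0.92 0 0" --pt "0 0.92 0 0" --pt "0 0.92 0 0"

```text
time_s: 64.45
tcp_pos: [0.4831, 0.0032, 0.3227]
ee_rot: [[-0.038, -0.999, -0.004], [-0.999, 0.038, -0.001], [0.002, 0.004, -1.0]]
wrist_force: [0.3, 0.9, -2.8]
gripper_width: 0.271
gripper_force: 29.9
```

Call:
jog_arm --pt "0 0.92 0 0" --pt "0 0.92 0 0" --pt "0 0.92 0 0" --pt "0 0 0.7 0" --pt "0 0 0.7 0" --pt "0 0 0.7 0" --pt "0 0 0.7 0" --pt "0 0 0.7 0" --pt "0 0 0.7 0" --pt "0 0 0.2 0"

```text
time_s: 65.45
tcp_pos: [0.4284, 0.0051, 0.2341]
ee_rot: [[-0.038, -0.999, -0.006], [-0.999, 0.038, -0.002], [0.003, 0.006, -1.0]]
wrist_force: [-0.1, -0.6, -3.6]
gripper_width: 0.275
gripper_force: 29.9
```

Call:
jog_arm --pt "0 0 0.2 0" --pt "0 0 0.2 0" --pt "0 0 0.2 0" --pt "0 0 0.2 0" --pt "0 0 0.2 0" --pt "0 0 0.2 0" --pt "0 0 0.2 0" --pt "0 0 0 0" --pt "0 0 0 0"

```text
time_s: 66.35
tcp_pos: [0.4299, 0.0062, 0.2079]
ee_rot: [[-0.037, -0.999, 0.0], [-0.999, 0.037, 0.0], [-0.0, -0.0, -1.0]]
wrist_force: [1.0, -0.3, -1.8]
gripper_width: 0.267
gripper_force: 30.0
```

```bash
cat > kl.py <<'E'
from kf import *
im=shots(); s,R,g,y=state(); print(s['time_s'],s['tcp_pos'],g,np.degrees(y),s['wrist_force'],s['moment'])
u=proj('scene',[[.43,-.03,.05],[.43,.04,.05]])
print(kfit(im,(g[0],g[1],-.0366,0,0),yaw=-.0366,cut={'scene':(u[0,0]-15,u[1,0]+15),'top':(0,640)}))
E
python3 kl.py
```

```text
66.45 [0.4299 0.0062 0.2081] [0.4299 0.0063 0.0446] 177.8976798510625 [ 0.8979 -0.4865 -2.4758] [ 0.1765 -0.0435 -0.0474]
(array([ 0.4314,  0.0076, -0.0366,  0.0009, -0.0044]), np.float64(19.696886358823733))
```

Call:
jog_arm --pt "0 0 0.05 0" --pt "0 0 0.05 0" --pt "0 0 0.02 0" --pt "0 0 0 0" --pt "0 0 -0.3 0" --pt "0 0 -0.7 0" --pt "0 0 -0.8 0" --pt "0 0 -0.8 0" --pt "0 0 -0.8 0" --pt "0 0 -0.8 0"

```text
time_s: 67.45
tcp_pos: [0.4292, 0.006, 0.2898]
ee_rot: [[-0.037, -0.999, -0.002], [-0.999, 0.037, -0.0], [0.0, 0.002, -1.0]]
wrist_force: [0.4, 0.3, -3.6]
gripper_width: 0.27
gripper_force: 30.0
```

Call:
jog_arm --pt "0 0 -0.3 0" --pt "0.02 -0.4 0 0" --pt "0 -0.61 0 0" --pt "0 -0.61 0 0" --pt "0 -0.61 0 0" --pt "0 -0.61 0 0" --pt "0 -0.61 0 0" --pt "0 -0.61 0 0" --pt "0 -0.61 0 0" --pt "0 -0.61 0 0"

```text
time_s: 68.45
tcp_pos: [0.5362, 0.0017, 0.2954]
ee_rot: [[-0.037, -0.999, -0.0], [-0.999, 0.037, -0.0], [0.0, 0.0, -1.0]]
wrist_force: [0.3, 0.5, -2.6]
gripper_width: 0.267
gripper_force: 30.0
```

Call:
jog_arm --pt "0 -0.61 0 0" --pt "0 -0.61 0 0" --pt "0 -0.61 0 0" --pt "0 -0.25 0 0" --pt "0 0 0 0" --pt "0 0 0 0" --pt "0 0 0 0" --pt "0 0 0 0"

```text
time_s: 69.25
tcp_pos: [0.5764, 0.0003, 0.2957]
ee_rot: [[-0.037, -0.999, -0.0], [-0.999, 0.037, 0.0], [-0.0, 0.0, -1.0]]
wrist_force: [-0.4, 0.6, -2.6]
gripper_width: 0.27
gripper_force: 30.0
```

```bash
python3 -c "
from kf import *
plan([(.5770,.0020,.11,177.9,.005)])
im=shots(); print(kfit(im,(.5764,.003,-.0366,state()[2][2]-.044,0),yaw=-.0366,cut={'scene':(257,305),'top':(0,640)}))"
```

```text
t 69.2 at [0.5763 0.0003 0.1322] 177.9 w 23.5 j6 -18.219916749301714
[[-0.02,-0.01,0.22,0.0],[-0.01,-0.0,0.22,0.0],[-0.02,-0.01,0.23,0.0],[-0.02,-0.0,0.22,0.0],[-0.02,-0.01,0.22,0.0]]
(array([ 0.5775,  0.0015, -0.0373,  0.0888, -0.0253]), np.float64(57.79145175624419))
```

Call:
jog_arm --pt "-0.05 -0.02 0.3 0" --pt "-0.05 -0.02 0.3 0" --pt "0 0 0.3 0" --pt "0 0 0.3 0" --pt "0 0 0.2 0" --pt "0 0 0.1 0" --pt "0 0 0 0" --pt "0 0 0 0"

```text
time_s: 70.15
tcp_pos: [0.5778, 0.0022, 0.2657]
ee_rot: [[-0.037, -0.999, 0.0], [-0.999, 0.037, 0.0], [-0.0, -0.0, -1.0]]
wrist_force: [-0.4, 0.1, -1.9]
gripper_width: 0.271
gripper_force: 30.0
```

```bash
cat > q.py <<'E'
from kf import *
s=sense();print(s['tcp_pos'],s['wrist_force'],s['moment'])
im=shots(); print(kfit(im,(.5764,.003,-.0366,s['tcp_pos'][2]-.2077,0),yaw=-.0366,cut={'scene':(257,305),'top':(0,640)}))
E
python3 q.py
```

```text
[0.5778 0.0022 0.2657] [-0.4462  0.0823 -1.8675] [ 0.048   0.0838 -0.0536]
(array([ 0.5777,  0.0035, -0.036 ,  0.0571, -0.0243]), np.float64(31.517952026215383))
```

Call:
jog_arm --pt "0 0 0.1 0" --pt "0 0 0.1 0" --pt "0 0 0.1 0" --pt "0 0 0 0" --pt "0 0 0 0"

```text
time_s: 70.75
tcp_pos: [0.5777, 0.0022, 0.2595]
ee_rot: [[-0.037, -0.999, -0.0], [-0.999, 0.037, -0.0], [0.0, 0.0, -1.0]]
wrist_force: [0.5, -1.4, -2.6]
gripper_width: 0.269
gripper_force: 30.0
```

```bash
python3 q.py
```

```text
[0.5777 0.0022 0.2595] [ 0.5213 -1.3563 -2.6064] [-0.0926  0.1292 -0.0371]
(array([ 0.5779,  0.0036, -0.036 ,  0.0512, -0.0282]), np.float64(36.813062266959506))
```

Call:
jog_arm --pt "0 0 0.05 0" --pt "0 0 0.05 0" --pt "0 0 0.05 0" --pt "0 0 0.05 0" --pt "0 0 0 0" --pt "0 0 0 0"

```text
time_s: 71.45
tcp_pos: [0.5778, 0.0023, 0.2557]
ee_rot: [[-0.037, -0.999, 0.0], [-0.999, 0.037, 0.0], [-0.0, -0.0, -1.0]]
wrist_force: [-0.8, 1.1, -1.7]
gripper_width: 0.271
gripper_force: 30.0
```

```bash
python3 q.py
```

```text
[0.5778 0.0023 0.2557] [-0.8153  1.1412 -1.6874] [ 0.1048  0.1232 -0.0196]
(array([ 0.5792,  0.0046, -0.036 ,  0.0486, -0.0566]), np.float64(61.69073284354027))
```

Call:
jog_arm --pt "0 0 -0.15 0" --pt "-0.06 0 0 0" --pt "-0.05 0 0 0" --pt "0 0 0 0" --pt "0 0 0.1 0" --pt "0 0 0.1 0" --pt "0 0 0.1 0" --pt "0 0 0.1 0" --pt "0 0 0 0" --pt "0 0 0 0"

```text
time_s: 72.55
tcp_pos: [0.5777, 0.0044, 0.2505]
ee_rot: [[-0.037, -0.999, -0.0], [-0.999, 0.037, -0.0], [0.0, 0.0, -1.0]]
wrist_force: [-0.1, 0.7, -2.6]
gripper_width: 0.272
gripper_force: 30.0
```

```bash
python3 q.py; python3 -c "
from kf import *
im=shots()
h=hsv(im['top'])
for c in (364,370,376,380):
    g=h[160:190,c]; m=(g[:,0]>20)&(g[:,0]<38)&(g[:,1]>80); ys=np.where(m)[0]+160; print(c,ys.min(),ys.max(), end=' | ')
    t0=hsv(cv2.imread('pics/top0.png'))[160:195,c]; print(t0[:,2].astype(int).tolist() if c>375 or c==370 else '')
"
```

```text
[0.5777 0.0044 0.2505] [-0.1446  0.743  -2.5808] [-0.0219  0.0642 -0.0078]
(array([ 0.5773,  0.0055, -0.0366,  0.0418, -0.0344]), np.float64(79.73697078557707))
364 173 179 | 
370 173 180 | [129, 125, 123, 126, 129, 125, 126, 126, 127, 128, 130, 127, 119, 94, 79, 86, 81, 80, 78, 81, 75, 75, 73, 70, 70, 85, 94, 88, 91, 115, 129, 126, 129, 126, 126]
376 173 180 | [127, 127, 125, 124, 128, 125, 127, 129, 131, 129, 123, 123, 124, 116, 89, 68, 72, 69, 64, 67, 67, 87, 122, 121, 88, 63, 68, 87, 107, 109, 109, 111, 123, 126, 127]
380 174 180 | [124, 125, 126, 126, 123, 124, 123, 128, 127, 124, 129, 130, 128, 115, 75, 51, 59, 60, 58, 61, 60, 76, 119, 134, 96, 55, 97, 117, 112, 110, 112, 110, 121, 125, 129]
```

Both feet are in their slots now: force and moment are back to free-hanging values with the feet 16+ mm down. Continuing down.

Call:
jog_arm --pt "0 0 0.1 0" --pt "0 0 0.1 0" --pt "0 0 0.1 0" --pt "0 0 0.1 0" --pt "0 0 0.1 0" --pt "0 0 0.1 0" --pt "0 0 0 0" --pt "0 0 0 0"

```text
time_s: 73.55
tcp_pos: [0.5778, 0.0045, 0.2385]
ee_rot: [[-0.037, -0.999, -0.0], [-0.999, 0.037, -0.0], [0.0, 0.0, -1.0]]
wrist_force: [0.3, -0.9, -2.6]
gripper_width: 0.271
gripper_force: 30.0
```

```bash
python3 q.py
```

```text
[0.5778 0.0045 0.2385] [ 0.3163 -0.9351 -2.6341] [0.0215 0.0806 0.0164]
(array([ 0.5773,  0.006 , -0.0368,  0.0299, -0.0389]), np.float64(136.57965893905958))
```

Call:
jog_arm --pt "0 0 0.08 0" --pt "0 0 0.08 0" --pt "0 0 0.08 0" --pt "0 0 0.08 0" --pt "0 0 0.04 0" --pt "0 0 0 0" --pt "0 0 0 0"

```text
time_s: 74.35
tcp_pos: [0.5778, 0.0044, 0.2316]
ee_rot: [[-0.037, -0.999, 0.0], [-0.999, 0.037, 0.0], [-0.0, -0.0, -1.0]]
wrist_force: [-0.4, -0.7, -0.0]
gripper_width: 0.269
gripper_force: 30.0
```

```bash
python3 q.py
```

```text
[0.5778 0.0044 0.2316] [-0.3989 -0.6969 -0.0121] [-0.2522  0.0912  0.0052]
(array([ 0.5761,  0.0053, -0.0369,  0.0211,  0.0002]), np.float64(160.0005743066821))
```

Call:
jog_arm --pt "0 0 0.06 0" --pt "0 0 0 0" --pt "0 0 0 0"

```text
time_s: 74.75
tcp_pos: [0.5779, 0.0044, 0.2312]
ee_rot: [[-0.036, -0.999, 0.001], [-0.999, 0.036, -0.0], [0.0, -0.001, -1.0]]
wrist_force: [-1.3, -0.9, 5.9]
gripper_width: 0.272
gripper_force: 30.0
```

Call:
jog_arm --pt "0 0 0 0" --pt "0 0 0 0" --pt "0 0 0 0" --pt "0 0 0 0" --pt "0 0 0 0" --pt "0 0 -0.3 0" --pt "0 0 -0.6 0" --pt "0 0 -1 0" --pt "0 0 -1 0" --pt "0 0 -1 0" --grip 46

```text
time_s: 75.75
tcp_pos: [0.5778, 0.0044, 0.3101]
ee_rot: [[-0.037, -0.999, 0.001], [-0.999, 0.037, 0.0], [-0.0, -0.001, -1.0]]
wrist_force: [0.7, -0.1, 0.2]
gripper_width: 0.528
gripper_force: 0.0
```

```bash
python3 -c "
from p import *
plan([(.50,.20,.15,106,.02)])"
```

```text
t 75.8 at [0.578  0.0045 0.1466] 177.9 w 45.9 j6 -18.60475599860193
[[-0.6,0.27,-0.01,0.98],[-0.58,0.31,-0.01,0.98],[-0.55,0.36,-0.01,0.98],[-0.53,0.39,-0.01,0.98],[-0.49,0.44,-0.01,0.98],[-0.45,0.48,-0.01,0.98],[-0.42,0.51,-0.01,0.98],[-0.37,0.54,-0.01,0.98],[-0.33,0.57,-0.01,0.98],[-0.29,0.59,-0.02,0.98]]
[[-0.24,0.61,-0.01,0.98],[-0.19,0.63,-0.01,0.98],[-0.14,0.65,-0.01,0.98],[-0.09,0.65,-0.01,0.99],[-0.03,0.65,-0.01,0.98],[0.01,0.66,-0.01,0.98]]
```

Call:
jog_arm --pt "-0.6 0.27 0 0.98" --pt "-0.58 0.31 0 0.98" --pt "-0.55 0.36 0 0.98" --pt "-0.53 0.39 0 0.98" --pt "-0.49 0.44 0 0.98" --pt "-0.45 0.48 0 0.98" --pt "-0.42 0.51 0 0.98" --pt "-0.37 0.54 0 0.98" --pt "-0.33 0.57 0 0.98" --pt "-0.29 0.59 0 0.98"

```text
time_s: 76.75
tcp_pos: [0.5288, 0.1271, 0.3094]
ee_rot: [[-0.734, -0.679, 0.002], [-0.679, 0.734, 0.001], [-0.002, -0.001, -1.0]]
wrist_force: [0.3, -0.2, -0.4]
gripper_width: 0.524
gripper_force: 0.0
```

Call:
jog_arm --pt "-0.24 0.61 0 0.98" --pt "-0.19 0.63 0 0.98" --pt "-0.14 0.65 0 0.98" --pt "-0.09 0.65 0 0.99" --pt "-0.03 0.65 0 0.98" --pt "0.01 0.66 0 0.98" --pt "0 0 0 0" --pt "0 0 0 0"

```text
time_s: 77.55
tcp_pos: [0.4998, 0.2, 0.309]
ee_rot: [[-0.961, -0.277, 0.001], [-0.277, 0.961, 0.001], [-0.001, 0.0, -1.0]]
wrist_force: [-0.0, -0.2, -0.2]
gripper_width: 0.529
gripper_force: 0.0
```

```bash
cat > pins.py <<'E'
from kf import *
pin=handle+[box(0,.049,-.008,.008,.005,.021),box(.049,.058,-.004,.004,.009,.017)]
pm=hue(168,24,90,50)
def pins(im,guess):
    for g in guess:
        for c in (('top','scene'),('top',),('scene',)):
            x,f=fit(im,g,pin,pm,cams=c,pad=12); print('pin',c,x[:2],round(np.degrees(x[2]),1),round(f,2))
E
python3 -c "
from pins import *
im=shots()
print(kfit(im,(.5776,.0055,-.0366,.024,0),cut={'scene':(0,0),'top':(0,320)}))
pins(im,[(.592,.27,.26),(.582,-.396,.17)])
for d in eyes.spot_in('scene','pin1'): print(d)
cv2.imwrite('pics/n1.png',np.vstack([cv2.resize(im['scene'][160:290,140:410],(800,385),interpolation=cv2.INTER_CUBIC),cv2.resize(im['top'][140:212,250:470],(800,215))[:,:800]]))
"
```

```text
(array([ 0.5784,  0.0072, -0.0293,  0.0234, -0.0087]), np.float64(198.02929642445216))
pin ('top', 'scene') [0.5608 0.2694] 25.2 8.48
pin ('top',) [0.5819 0.2788] 27.5 8.17
pin ('scene',) [0.5569 0.2692] 22.3 0.14
pin ('top', 'scene') [ 0.5819 -0.3983] 11.5 0.83
pin ('top',) [ 0.5836 -0.3947] 9.7 0.47
pin ('scene',) [ 0.5806 -0.3988] 10.7 0.34
{'centre': [0.5803, -0.3858, 0.0222], 'conf': 0.81}
{'centre': [0.5576, 0.265, 0.0167], 'conf': 0.73}
```

View pics/n1.png

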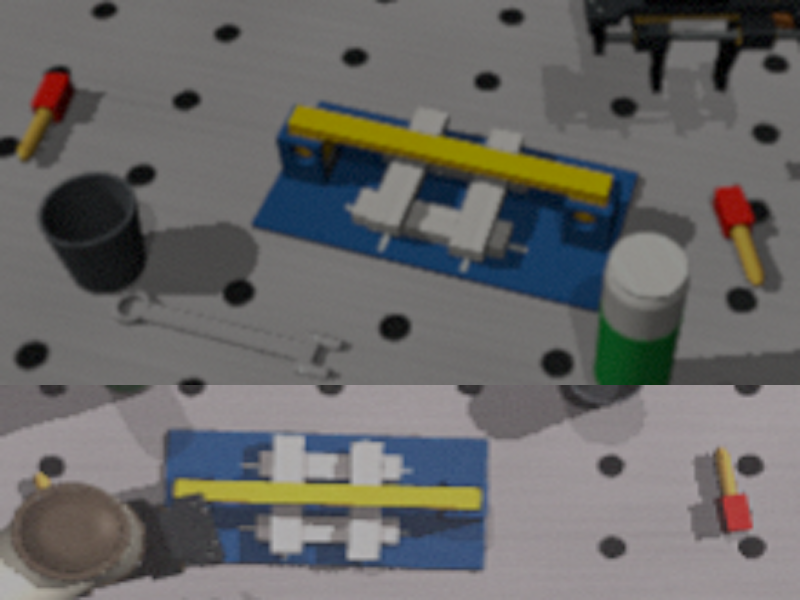

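The keeper sits level in both posts. The left pin has been knocked to about (0.557, 0.269), yaw about 22°. The right pin is unmoved. Next I fetch the left pin.

```bash
python3 -c "
from pins import *
for P in ((.022,.13),(.022,-.13)):
  print(proj('scene',world((.5778,.0043,-.0366),np.array([[P[0],P[1],.046]]))))
print(unproj('scene',(336.8,233.2),.046),unproj('scene',(242.3,211.6),.046))
t=np.radians(22.5); s=np.array([.557,.2695])
gx,gy=s-.022*np.array([np.cos(t),np.sin(t)]); print(gx,gy)
plan([(gx,gy,.09,112.5,.015),(gx,gy,.0225,112.5,.012)])
"
```

```text
[[335.9521 233.5839]]
[[241.1969 211.5249]]
[0.6028 0.1352 0.046 ] [ 0.5945 -0.1235  0.046 ]
0.5366746502847517 0.261080964487968
t 77.7 at [0.5    0.1995 0.145 ] 106.0 w 45.9 j6 -113.04316774688712
[[-0.37,0.35,0.39,-0.2],[-0.38,0.35,0.4,-0.21],[-0.38,0.33,0.39,-0.2],[-0.39,0.34,0.39,-0.2],[-0.4,0.32,0.39,-0.21],[-0.4,0.32,0.4,-0.2],[-0.4,0.31,0.39,-0.2],[-0.0,0.0,0.56,-0.0],[-0.0,0.0,0.56,-0.0],[-0.0,0.0,0.57,-0.0]]
[[-0.0,0.0,0.56,-0.0],[-0.0,0.0,0.56,-0.0],[-0.0,0.0,0.56,-0.0]]
```

Call:
jog_arm --pt "-0.37 0.35 0.39 -0.2" --pt "-0.38 0.35 0.4 -0.21" --pt "-0.38 0.33 0.39 -0.2" --pt "-0.39 0.34 0.39 -0.2" --pt "-0.4 0.32 0.39 -0.21" --pt "-0.4 0.32 0.4 -0.2" --pt "-0.4 0.31 0.39 -0.2" --pt "0 0 0 0" --pt "0 0 0 0" --grip 50

```text
time_s: 78.6
tcp_pos: [0.5364, 0.2616, 0.2528]
ee_rot: [[-0.924, -0.383, -0.001], [-0.383, 0.924, -0.001], [0.001, -0.0, -1.0]]
wrist_force: [-0.7, -1.7, -0.1]
gripper_width: 0.573
gripper_force: 0.0
```

```bash
python3 -c "
from pins import *
im=shots(); red=hue(170,8,120,60)
for c in C: print(c,fit(im,(.557,.2695,.39),handle,red,cams=(c,)),red(im[c])[:, :400].sum())
print(fit(im,(.557,.2695,.39),pin,pm,cams=('scene',)))
plan([(.5367,.2611,.0225,112.5,.012)])"
```

```text
scene (array([0.5547, 0.2679, 0.3304]), np.float64(0.36438149684426197)) 277.0
top (array([0.5387, 0.2716, 0.6363]), np.float64(7.061481481481482)) 3480.0
(array([0.5569, 0.2693, 0.3859]), np.float64(0.1445486835170375))
t 78.7 at [0.5364 0.2613 0.09  ] 112.5 w 49.8 j6 -109.03585102847866
[[-0.0,-0.0,0.56,-0.0],[-0.0,-0.01,0.56,-0.0],[-0.01,0.0,0.57,-0.0],[0.0,-0.0,0.56,-0.0],[0.0,-0.0,0.56,-0.0],[-0.0,-0.01,0.56,-0.01]]
```

Call:
jog_arm --pt "0 0 0.6 0" --pt "0 0 0.6 0" --pt "0 0 0.6 0" --pt "0 0 0.6 0" --pt "0 0 0.5 0" --pt "0 0 0.32 0" --pt "0 0 0.13 0" --pt "0 0 0 0" --pt "0 0 0 0"

```text
time_s: 79.6
tcp_pos: [0.5366, 0.2616, 0.1865]
ee_rot: [[-0.924, -0.383, 0.001], [-0.383, 0.924, 0.001], [-0.001, 0.0, -1.0]]
wrist_force: [0.1, -0.4, -0.1]
gripper_width: 0.575
gripper_force: 0.0
```

Call:
jog_arm --pt "0 0 0 0" --pt "0 0 0 0" --pt "0 0 0 0" --pt "0 0 0 0" --pt "0 0 0 0" --pt "0 0 0 0" --pt "0 0 0 0" --pt "0 0 0 0" --grip 10

```text
time_s: 80.4
tcp_pos: [0.5365, 0.2614, 0.1864]
ee_rot: [[-0.924, -0.382, 0.0], [-0.382, 0.924, -0.0], [-0.0, -0.0, -1.0]]
wrist_force: [0.5, -1.4, 3.5]
gripper_width: 0.295
gripper_force: 30.0
```

Call:
jog_arm --pt "0 0 -0.3 0" --pt "0 0 -0.8 0" --pt "0 0 -0.8 0" --pt "0 0 -0.7 0" --pt "0 0 -0.3 0" --pt "0 0 0 0" --pt "0 0 0 0"

```text
time_s: 81.1
tcp_pos: [0.5361, 0.2613, 0.2435]
ee_rot: [[-0.924, -0.382, -0.001], [-0.382, 0.924, -0.0], [0.001, -0.0, -1.0]]
wrist_force: [-0.3, -0.2, -0.9]
gripper_width: 0.293
gripper_force: 30.0
```

```bash
sed -i 's/^CAR=.*/CAR=(.5770,.0058,np.radians(-2.1))/' p.py; python3 -c "
from pins import *
s,R,g,y=state(); im=shots(); a=y-np.pi/2
sh=g[:2]+.022*np.array([np.cos(a),np.sin(a)])
print(fit(im,(sh[0],sh[1],a),pin,pm,cams=('scene',),z=g[2]-.0225), 'expected',sh,a)
x,y2=cp(-.044-.075,.130); print('start',x,y2)
plan([(.48,.20,.085,100,.02),(x,y2,.070,87.9,.02),(x,y2,.0555,87.9,.008)])"
```

```text
(array([0.5583, 0.272 , 0.2673]), np.float64(0.5319867215250162)) expected [0.5563 0.2696] 0.3921340472134003
start 0.4628436032721922 0.1400732925273055
t 81.2 at [0.5359 0.261  0.0796] 112.5 w 25.4 j6 -109.03493287524978
[[0.75,-0.35,-0.05,0.54],[0.73,-0.38,-0.06,0.55],[0.72,-0.42,-0.05,0.54],[0.7,-0.44,-0.06,0.55],[0.67,-0.48,-0.05,0.54],[0.34,-0.7,0.19,0.66],[0.31,-0.72,0.19,0.66],[0.26,-0.73,0.18,0.66],[0.23,-0.75,0.19,0.66],[0.0,0.0,0.36,-0.0]]
[[0.0,0.0,0.37,-0.0]]
```

Call:
jog_arm --pt "0.75 -0.35 -0.05 0.54" --pt "0.73 -0.38 -0.06 0.55" --pt "0.72 -0.42 -0.05 0.54" --pt "0.7 -0.44 -0.06 0.55" --pt "0.67 -0.48 -0.05 0.54" --pt "0.34 -0.7 0.19 0.66" --pt "0.31 -0.72 0.19 0.66" --pt "0.26 -0.73 0.18 0.66" --pt "0.23 -0.75 0.19 0.66" --pt "0 0 0.36 0"

```text
time_s: 82.2
tcp_pos: [0.4626, 0.1389, 0.2268]
ee_rot: [[-0.999, 0.038, -0.002], [0.038, 0.999, -0.001], [0.002, -0.001, -1.0]]
wrist_force: [0.7, 0.3, -0.8]
gripper_width: 0.297
gripper_force: 30.0
```

Call:
jog_arm --pt "0 0 0.36 0" --pt "0 0 0 0" --pt "0 0 0 0" --pt "0 0 0 0"

```text
time_s: 82.6
tcp_pos: [0.4638, 0.1409, 0.2202]
ee_rot: [[-0.999, 0.036, 0.0], [0.036, 0.999, 0.0], [-0.0, 0.0, -1.0]]
wrist_force: [0.8, -0.0, -2.3]
gripper_width: 0.3
gripper_force: 30.0
```

```bash
cat > pn.py <<'E'
from pins import *
def held(off=.0099,z=True):
    s,R,g,y=state(); im=shots(); a=y-np.pi/2
    sh=g[:2]+.022*np.array([np.cos(a),np.sin(a)])
    z0=g[2]-off-.013
    cfr=world((0,0,-CAR[2]),np.array([[*(g[:2]-CAR[:2]),0]]))[0,:2]
    print('t',s['time_s'],'grasp in carrier',cfr,'axis z',g[2]-off,'F',s['wrist_force'],'M',s['moment'])
    for c in C:
        p,f=fit(im,(sh[0],sh[1],a),pin,pm,cams=(c,),z=z0); print(c,p,round(f,2),'expect',sh,a)
E
python3 -c "
from pn import *
held()
x,y=cp(-.119,.130); plan([(x,y,.0559,87.9,.008)])"
```

```text
t 82.6 grasp in carrier [-0.118   0.1309] axis z 0.04679974233383027 F [ 0.7653 -0.0182 -2.3061] M [-0.0512  0.0345 -0.0084]
scene [0.4852 0.1382 0.0061] 0.29 expect [0.4858 0.1402] -0.03555228368684604
top [0.599  0.0498 2.2952] 1.0 expect [0.4858 0.1402] -0.03555228368684604
t 82.7 at [0.4637 0.1408 0.0568] 87.9 w 26.0 j6 -128.1997118894846
[[0.04,-0.04,0.05,0.01]]
```

Call:
jog_arm --pt "-0.1 -0.04 0.04 0" --pt "-0.2 0 0 0" --pt "-0.2 0 0 0" --pt "-0.2 0 0 0" --pt "-0.2 0 0 0" --pt "-0.2 0 0 0" --pt "-0.2 0 0 0" --pt "-0.2 0 0 0" --pt "0 0 0 0"

```text
time_s: 83.6
tcp_pos: [0.494, 0.1385, 0.2194]
ee_rot: [[-0.999, 0.037, 0.0], [0.037, 0.999, 0.0], [-0.0, 0.0, -1.0]]
wrist_force: [0.4, 0.6, -1.8]
gripper_width: 0.3
gripper_force: 30.0
```

```bash
python3 -c "
from pn import *
held()"
```

```text
t 83.6 grasp in carrier [-0.0877  0.1296] axis z 0.045962220153323595 F [ 0.4387  0.5619 -1.84  ] M [-0.0166 -0.0204 -0.0293]
scene [0.5188 0.1369 0.0429] 0.55 expect [0.516  0.1377] -0.03661417594916405
top [0.5534 0.0151 1.2167] 0.2 expect [0.516  0.1377] -0.03661417594916405
```

Call:
jog_arm --pt "-0.2 0 0 0" --pt "-0.2 0 0 0" --pt "-0.2 0 0 0" --pt "-0.2 0 0 0" --pt "-0.2 0 0 0" --pt "-0.2 0 0 0" --pt "0 0 0 0"

```text
time_s: 84.4
tcp_pos: [0.518, 0.1376, 0.2193]
ee_rot: [[-0.999, 0.037, 0.0], [0.037, 0.999, 0.0], [-0.0, 0.0, -1.0]]
wrist_force: [0.5, -0.0, -1.3]
gripper_width: 0.291
gripper_force: 30.0
```

Call:
jog_arm --pt "-0.2 0 0 0" --pt "-0.2 0 0 0" --pt "-0.15 0 0 0" --pt "-0.15 0 0 0" --pt "-0.1 0 0 0" --pt "-0.1 0 0 0" --pt "0 0 0 0" --pt "0 0 0 0"

```text
time_s: 85.2
tcp_pos: [0.5353, 0.1369, 0.2193]
ee_rot: [[-0.999, 0.037, -0.0], [0.037, 0.999, -0.0], [0.0, -0.0, -1.0]]
wrist_force: [-0.3, 0.7, -1.6]
gripper_width: 0.295
gripper_force: 30.0
```

```bash
python3 -c "
from pn import *
held()"
```

```text
t 85.2 grasp in carrier [-0.0465  0.1295] axis z 0.04590163179563774 F [-0.2709  0.6825 -1.6417] M [0.005  0.0386 0.0075]
scene [ 0.5569  0.1335 -0.0106] 0.77 expect [0.5573 0.1361] -0.03654427873349397
top [0.4808 0.0454 1.6301] 0.2 expect [0.5573 0.1361] -0.03654427873349397
```

Smooth so far. I push on until the shoulder meets the lug.

Call:
jog_arm --pt "-0.1 0 0 0" --pt "-0.1 0 0 0" --pt "0 0 0 0"

```text
time_s: 85.6
tcp_pos: [0.5397, 0.1369, 0.2194]
ee_rot: [[-0.999, 0.036, 0.0], [0.036, 0.999, 0.0], [-0.0, 0.0, -1.0]]
wrist_force: [0.1, 0.1, -1.9]
gripper_width: 0.298
gripper_force: 30.0
```

Call:
jog_arm --pt "-0.1 0 0 0" --pt "-0.1 0 0 0" --pt "0 0 0 0"

```text
time_s: 85.9
tcp_pos: [0.5416, 0.1364, 0.2187]
ee_rot: [[-0.999, 0.037, -0.006], [0.037, 0.999, -0.002], [0.006, -0.002, -1.0]]
wrist_force: [-7.3, 3.0, 2.1]
gripper_width: 0.294
gripper_force: 30.0
```

Call:
jog_arm --pt "-0.1 0 0 0" --pt "0 0 0 0" --pt "0 0 0 0"

```text
time_s: 86.2
tcp_pos: [0.5422, 0.1363, 0.2184]
ee_rot: [[-0.999, 0.037, -0.01], [0.037, 0.999, -0.003], [0.01, -0.003, -1.0]]
wrist_force: [-12.3, 4.2, 4.8]
gripper_width: 0.297
gripper_force: 30.0
```

Call:
jog_arm --pt "0.1 0 0 0" --pt "0 0 0 0" --pt "0 0 0 0"

```text
time_s: 86.5
tcp_pos: [0.5415, 0.1363, 0.2185]
ee_rot: [[-0.999, 0.037, -0.006], [0.037, 0.999, -0.002], [0.006, -0.002, -1.0]]
wrist_force: [-7.3, 1.9, 0.2]
gripper_width: 0.299
gripper_force: 30.0
```

Call:
jog_arm --pt "0 0 0 0" --pt "0 0 0 0" --pt "0 0 0 0" --pt "0 0 0 0" --pt "0 0 0 0" --pt "0 0 -0.4 0" --pt "0 0 -0.8 0" --pt "0 0 -1 0" --pt "0 0 -1 0" --pt "0 0 -1 0" --grip 50

```text
time_s: 87.5
tcp_pos: [0.5434, 0.1366, 0.3048]
ee_rot: [[-0.999, 0.036, 0.001], [0.036, 0.999, 0.0], [-0.001, 0.0, -1.0]]
wrist_force: [0.2, 1.0, -0.2]
gripper_width: 0.574
gripper_force: 0.0
```

```bash
python3 -c "
from pins import *
im=shots()
pins(im,[(.582,-.397,.18)])
sh=cp(-.022,.13)
h=[box(-.044,0,-.013,.013,0,.026)]
for c in C: print(c,fit(im,(sh[0],sh[1],CAR[2]),h,hue(170,8,120,60),cams=(c,),z=.033),'exp',sh)
t=np.radians(10.5); s=np.array([.5818,-.3975])
gx,gy=s-.022*np.array([np.cos(t),np.sin(t)]); print(gx,gy)
plan([(.47,-.02,.14,95,.02),(gx,gy,.10,100.5,.02)])
"
```

```text
pin ('top', 'scene') [ 0.5817 -0.3978] 11.3 0.84
pin ('top',) [ 0.583  -0.3964] 11.3 0.48
pin ('scene',) [ 0.5807 -0.3994] 10.9 0.34
scene (array([0.5362, 0.138 , 0.1243]), np.float64(1.1416114164235476)) exp [0.5598 0.1365]
top (array([0.5555, 0.1396, 0.0066]), np.float64(3.545272331154684)) exp [0.5598 0.1365]
0.560168392033593 -0.40150918156082727
t 87.6 at [0.5454 0.1375 0.1435] 88.0 w 50.5 j6 -122.77141943135558
[[0.39,-0.89,0.02,-0.17],[0.4,-0.88,0.02,-0.17],[0.41,-0.88,0.02,-0.17],[0.42,-0.87,0.02,-0.17],[0.44,-0.87,0.02,-0.17],[0.44,-0.86,0.02,-0.17],[0.46,-0.86,0.02,-0.18],[0.47,-0.84,0.02,-0.17],[0.48,-0.85,0.02,-0.17],[-0.14,-0.97,0.1,-0.06]]
[[-0.14,-0.97,0.1,-0.06],[-0.13,-0.97,0.1,-0.06],[-0.13,-0.97,0.1,-0.06],[-0.12,-0.97,0.1,-0.06],[-0.12,-0.98,0.1,-0.06],[-0.11,-0.97,0.1,-0.06],[-0.11,-0.97,0.1,-0.06],[-0.1,-0.98,0.1,-0.06],[-0.1,-0.97,0.1,-0.06],[-0.09,-0.98,0.1,-0.06]]
[[-0.09,-0.97,0.1,-0.06],[-0.09,-0.98,0.1,-0.06],[-0.08,-0.98,0.1,-0.06],[-0.08,-0.97,0.1,-0.06],[-0.07,-0.98,0.1,-0.06],[-0.06,-0.98,0.1,-0.06],[-0.06,-0.98,0.1,-0.06],[-0.06,-0.97,0.1,-0.06],[-0.05,-0.98,0.1,-0.06]]
```

Call:
jog_arm --pt "0.39 -0.89 0.02 -0.17" --pt "0.4 -0.88 0.02 -0.17" --pt "0.41 -0.88 0.02 -0.17" --pt "0.42 -0.87 0.02 -0.17" --pt "0.44 -0.87 0.02 -0.17" --pt "0.44 -0.86 0.02 -0.17" --pt "0.46 -0.86 0.02 -0.18" --pt "0.47 -0.84 0.02 -0.17" --pt "0.48 -0.85 0.02 -0.17" --pt "-0.14 -0.97 0.1 -0.06"

```text
time_s: 88.6
tcp_pos: [0.4709, -0.0407, 0.2975]
ee_rot: [[-0.996, -0.092, -0.001], [-0.092, 0.996, 0.0], [0.001, 0.0, -1.0]]
wrist_force: [-0.8, -0.2, -0.6]
gripper_width: 0.574
gripper_force: 0.0
```

Call:
jog_arm --pt "-0.14 -0.97 0.1 -0.06" --pt "-0.13 -0.97 0.1 -0.06" --pt "-0.13 -0.97 0.1 -0.06" --pt "-0.12 -0.97 0.1 -0.06" --pt "-0.12 -0.98 0.1 -0.06" --pt "-0.11 -0.97 0.1 -0.06" --pt "-0.11 -0.97 0.1 -0.06" --pt "-0.1 -0.98 0.1 -0.06" --pt "-0.1 -0.97 0.1 -0.06" --pt "-0.09 -0.98 0.1 -0.06"

```text
time_s: 89.6
tcp_pos: [0.5172, -0.2315, 0.2772]
ee_rot: [[-0.99, -0.139, -0.001], [-0.139, 0.99, 0.0], [0.001, 0.0, -1.0]]
wrist_force: [0.2, -1.0, -0.7]
gripper_width: 0.574
gripper_force: 0.0
```

Call:
jog_arm --pt "-0.09 -0.97 0.1 -0.06" --pt "-0.09 -0.98 0.1 -0.06" --pt "-0.08 -0.98 0.1 -0.06" --pt "-0.08 -0.97 0.1 -0.06" --pt "-0.07 -0.98 0.1 -0.06" --pt "-0.06 -0.98 0.1 -0.06" --pt "-0.06 -0.98 0.1 -0.06" --pt "-0.06 -0.97 0.1 -0.06" --pt "-0.05 -0.98 0.1 -0.06" --pt "0 0 0 0"

```text
time_s: 90.6
tcp_pos: [0.5576, -0.4041, 0.2583]
ee_rot: [[-0.984, -0.18, -0.001], [-0.18, 0.984, 0.0], [0.001, 0.0, -1.0]]
wrist_force: [-0.8, -0.1, 0.4]
gripper_width: 0.575
gripper_force: 0.0
```

Call:
jog_arm --pt "0 0 0 0" --pt "0 0 0 0"

```text
time_s: 90.8
tcp_pos: [0.5575, -0.4016, 0.2595]
ee_rot: [[-0.983, -0.182, -0.001], [-0.182, 0.983, 0.001], [0.001, 0.001, -1.0]]
wrist_force: [0.4, 0.5, -0.2]
gripper_width: 0.576
gripper_force: 0.0
```

```bash
python3 -c "
from pins import *
im=shots()
print(fit(im,(.5818,-.3975,.19),pin,pm,cams=('scene',)))
sh=cp(-.022,.13); red=hue(170,8,120,60)
for c in C:
  print(c,fit(im,(sh[0],sh[1],CAR[2]),handle,red,cams=(c,),z=.033),'exp',sh)
  q=proj(c,[[sh[0]-.022,sh[1],.059]])[0].astype(int); m=red(im[c])[q[1]-20:q[1]+20,q[0]-20:q[0]+20]; ys,xs=np.where(m>0); print(q,len(xs), (xs.min()-20+q[0],xs.max()-20+q[0],ys.min()-20+q[1],ys.max()-20+q[1]) if len(xs) else '')
  b=np.vstack([proj(c,world((sh[0],sh[1],CAR[2]),handle[0],.033))]); print('exp',b.min(0),b.max(0))
plan([(.5602,-.4015,.0225,100.8,.012)])"
```

```text
(array([ 0.5819, -0.3989,  0.2003]), np.float64(0.32894044535203987))
scene (array([0.5371, 0.1387, 0.146 ]), np.float64(1.1768554219073248)) exp [0.5598 0.1365]
[342 211] 84 (np.int64(338), np.int64(348), np.int64(208), np.int64(217))
exp [335.5862 204.4682] [349.5592 225.0122]
top (array([0.5611, 0.1396, 0.0005]), np.float64(0.07320987174336578)) exp [0.5598 0.1365]
[302 188] 89 (np.int64(299), np.int64(305), np.int64(182), np.int64(194))
exp [298.4145 181.7675] [306.6007 195.0837]
t 90.9 at [ 0.5577 -0.4015  0.0964] 100.5 w 50.0 j6 -57.17179455941795
[[-0.02,-0.0,0.53,-0.01],[-0.01,-0.01,0.53,-0.01],[-0.02,-0.0,0.52,-0.01],[-0.02,-0.0,0.53,-0.0],[-0.02,-0.01,0.53,-0.01],[-0.01,-0.0,0.53,-0.01],[-0.02,-0.0,0.53,-0.01]]
```

The top view puts the first pin home, with its shoulder at the lug. Next is pin R.

Call:
jog_arm --pt "-0.03 0 0.6 0" --pt "-0.03 0 0.6 0" --pt "-0.03 -0.01 0.6 0" --pt "-0.03 0 0.6 0" --pt "0 0 0.6 0" --pt "0 0 0.45 0" --pt "0 0 0.2 0" --pt "0 0 0 0" --pt "0 0 0 0"

```text
time_s: 91.8
tcp_pos: [0.5603, -0.4022, 0.1872]
ee_rot: [[-0.983, -0.182, 0.001], [-0.182, 0.983, -0.0], [-0.001, -0.001, -1.0]]
wrist_force: [0.1, 0.0, 0.3]
gripper_width: 0.577
gripper_force: 0.0
```

Call:
jog_arm --pt "0 0 0 0" --pt "0 0 0 0" --pt "0 0 0 0" --pt "0 0 0 0" --pt "0 0 0 0" --pt "0 0 0 0" --pt "0 0 0 0" --pt "0 0 0 0" --grip 10

```text
time_s: 92.6
tcp_pos: [0.56, -0.4017, 0.1871]
ee_rot: [[-0.983, -0.182, -0.001], [-0.182, 0.983, 0.001], [0.001, 0.001, -1.0]]
wrist_force: [-1.6, 4.6, 6.4]
gripper_width: 0.296
gripper_force: 30.0
```

Call:
jog_arm --pt "0 0 -0.3 0" --pt "0 0 -0.8 0" --pt "0 0 -0.8 0" --pt "0 0 -0.7 0" --pt "0 0 -0.3 0" --pt "0 0 0 0" --pt "0 0 0 0"

```text
time_s: 93.3
tcp_pos: [0.5599, -0.4019, 0.2444]
ee_rot: [[-0.983, -0.181, -0.001], [-0.181, 0.983, 0.001], [0.0, 0.001, -1.0]]
wrist_force: [0.5, 1.3, -2.3]
gripper_width: 0.295
gripper_force: 30.0
```

```bash
python3 -c "
from pins import *
x,y2=cp(-.044-.08,-.130); print('start',x,y2)
plan([(.50,-.30,.085,95,.02),(x,y2,.070,87.9,.02)])"
```

```text
start 0.44831959703959423 -0.11956887131161234
t 93.3 at [ 0.5598 -0.4019  0.0809] 100.5 w 25.7 j6 -57.259087024342215
[[0.34,0.93,-0.03,0.2],[0.35,0.91,-0.04,0.2],[0.36,0.92,-0.03,0.19],[0.38,0.91,-0.04,0.2],[0.39,0.9,-0.03,0.2],[0.41,0.89,-0.04,0.2],[0.18,0.92,0.08,0.15],[0.19,0.92,0.07,0.16],[0.2,0.92,0.08,0.15],[0.21,0.91,0.07,0.16]]
[[0.23,0.91,0.08,0.15],[0.23,0.91,0.07,0.16],[0.25,0.91,0.08,0.15],[0.26,0.9,0.07,0.16],[0.27,0.9,0.08,0.15],[0.28,0.9,0.07,0.16]]
```

Call:
jog_arm --pt "0.34 0.93 -0.03 0.2" --pt "0.35 0.91 -0.04 0.2" --pt "0.36 0.92 -0.03 0.19" --pt "0.38 0.91 -0.04 0.2" --pt "0.39 0.9 -0.03 0.2" --pt "0.41 0.89 -0.04 0.2" --pt "0.18 0.92 0.08 0.15" --pt "0.19 0.92 0.07 0.16" --pt "0.2 0.92 0.08 0.15" --pt "0.21 0.91 0.07 0.16"

```text
time_s: 94.3
tcp_pos: [0.4792, -0.2274, 0.2422]
ee_rot: [[-0.999, -0.037, -0.001], [-0.037, 0.999, 0.0], [0.001, 0.0, -1.0]]
wrist_force: [-0.5, 0.5, -2.0]
gripper_width: 0.293
gripper_force: 30.0
```

Call:
jog_arm --pt "0.23 0.91 0.08 0.15" --pt "0.23 0.91 0.07 0.16" --pt "0.25 0.91 0.08 0.15" --pt "0.26 0.9 0.07 0.16" --pt "0.27 0.9 0.08 0.15" --pt "0.28 0.9 0.07 0.16" --pt "0 0 0.33 0" --pt "0 0 0.33 0" --pt "0 0 0 0" --pt "0 0 0 0"

```text
time_s: 95.3
tcp_pos: [0.4487, -0.1203, 0.2203]
ee_rot: [[-0.999, 0.037, -0.001], [0.037, 0.999, -0.0], [0.001, -0.0, -1.0]]
wrist_force: [0.7, 0.2, -1.6]
gripper_width: 0.295
gripper_force: 30.0
```

```bash
python3 -c "
from pn import *
held(.0106)
x,y=cp(-.124,-.130); plan([(x,y,.0566,87.9,.02)])"
```

```text
t 95.3 grasp in carrier [-0.1237 -0.1307] axis z 0.04617593080193405 F [ 0.7108  0.1707 -1.6369] M [ 0.0142 -0.0216  0.0113]
scene [ 0.4765 -0.1247  0.1023] 0.5 expect [ 0.4705 -0.1211] -0.037169859589867515
top [ 0.5931 -0.0934 -1.0381] 1.0 expect [ 0.4705 -0.1211] -0.037169859589867515
t 95.4 at [ 0.4488 -0.1202  0.0572] 87.9 w 25.7 j6 -97.25948148201626
[[0.02,0.03,0.03,-0.01]]
```

Call:
jog_arm --pt "-0.1 0.03 0.03 0" --pt "-0.2 0 0 0" --pt "-0.2 0 0 0" --pt "-0.2 0 0 0" --pt "-0.2 0 0 0" --pt "-0.2 0 0 0" --pt "-0.2 0 0 0" --pt "0 0 0 0"

```text
time_s: 96.2
tcp_pos: [0.4752, -0.12, 0.2202]
ee_rot: [[-0.999, 0.036, 0.001], [0.036, 0.999, -0.0], [-0.001, -0.0, -1.0]]
wrist_force: [0.6, -0.3, -1.7]
gripper_width: 0.295
gripper_force: 30.0
```

Call:
jog_arm --pt "-0.15 0 0 0" --pt "-0.15 0 0 0" --pt "-0.15 0 0 0" --pt "0 0 0 0"

```text
time_s: 96.6
tcp_pos: [0.4841, -0.1204, 0.2202]
ee_rot: [[-0.999, 0.036, 0.001], [0.036, 0.999, -0.0], [-0.001, -0.0, -1.0]]
wrist_force: [-0.1, 0.6, -2.8]
gripper_width: 0.297
gripper_force: 30.0
```

```bash
python3 -c "
from pn import *
held(.0106)"
```

```text
t 96.6 grasp in carrier [-0.0882 -0.1295] axis z 0.046095836802873214 F [-0.1467  0.6157 -2.8244] M [-0.0171 -0.0997 -0.0166]
scene [ 0.5173 -0.1219  0.1991] 0.79 expect [ 0.5061 -0.1212] -0.03624545383855571
top [ 0.546   0.0105 -2.0522] 1.0 expect [ 0.5061 -0.1212] -0.03624545383855571
```

Call:
jog_arm --pt "-0.2 0 0 0" --pt "-0.2 0 0 0" --pt "-0.2 0 0 0" --pt "-0.2 0 0 0" --pt "-0.2 0 0 0" --pt "0 0 0 0"

```text
time_s: 97.3
tcp_pos: [0.5043, -0.1211, 0.2202]
ee_rot: [[-0.999, 0.036, 0.001], [0.036, 0.999, -0.0], [-0.001, -0.0, -1.0]]
wrist_force: [1.1, 0.4, -2.0]
gripper_width: 0.294
gripper_force: 30.0
```

Call:
jog_arm --pt "-0.2 0 0 0" --pt "-0.2 0 0 0" --pt "-0.2 0 0 0" --pt "-0.2 0 0 0" --pt "-0.15 0 0 0" --pt "0 0 0 0"

```text
time_s: 97.9
tcp_pos: [0.523, -0.1219, 0.2201]
ee_rot: [[-0.999, 0.036, 0.0], [0.036, 0.999, -0.0], [-0.0, -0.0, -1.0]]
wrist_force: [-0.2, -0.2, -1.6]
gripper_width: 0.298
gripper_force: 30.0
```

Call:
jog_arm --pt "-0.15 0 0 0" --pt "-0.1 0 0 0" --pt "0 0 0 0"

```text
time_s: 98.2
tcp_pos: [0.5278, -0.122, 0.2202]
ee_rot: [[-0.999, 0.036, 0.0], [0.036, 0.999, -0.0], [-0.0, -0.0, -1.0]]
wrist_force: [0.4, -0.3, -2.1]
gripper_width: 0.299
gripper_force: 30.0
```

Call:
jog_arm --pt "-0.1 0 0 0" --pt "-0.05 0 0 0" --pt "0 0 0 0"

```text
time_s: 98.5
tcp_pos: [0.5294, -0.1222, 0.2198]
ee_rot: [[-0.999, 0.037, -0.004], [0.037, 0.999, 0.0], [0.004, 0.0, -1.0]]
wrist_force: [-4.4, 0.3, 0.6]
gripper_width: 0.295
gripper_force: 30.0
```

Call:
jog_arm --pt "-0.1 0 0 0" --pt "0 0 0 0" --pt "0 0 0 0"

```text
time_s: 98.8
tcp_pos: [0.5301, -0.1223, 0.2194]
ee_rot: [[-0.999, 0.038, -0.008], [0.038, 0.999, 0.0], [0.008, 0.0, -1.0]]
wrist_force: [-8.1, 0.6, 1.8]
gripper_width: 0.294
gripper_force: 30.0
```

Call:
jog_arm --pt "-0.1 0 0 0" --pt "0 0 0 0" --pt "0 0 0 0"

```text
time_s: 99.1
tcp_pos: [0.5309, -0.1224, 0.2191]
ee_rot: [[-0.999, 0.038, -0.012], [0.038, 0.999, 0.0], [0.012, -0.0, -1.0]]
wrist_force: [-10.5, 1.6, 4.9]
gripper_width: 0.295
gripper_force: 30.0
```

The shoulder is firmly against the lug. Release, lift and retreat for the final check.

Call:
jog_arm --pt "0.12 0 0 0" --pt "0 0 0 0" --pt "0 0 0 0"

```text
time_s: 99.4
tcp_pos: [0.53, -0.1224, 0.2191]
ee_rot: [[-0.999, 0.038, -0.007], [0.038, 0.999, 0.0], [0.007, 0.0, -1.0]]
wrist_force: [-5.9, 0.5, -1.4]
gripper_width: 0.298
gripper_force: 30.0
```

Call:
jog_arm --pt "0 0 0 0" --pt "0 0 0 0" --pt "0 0 0 0" --pt "0 0 0 0" --pt "0 0 0 0" --pt "0 0 -0.4 0" --pt "0 0 -0.8 0" --pt "0 0 -1 0" --pt "0 0 -1 0" --pt "0 0 -1 0" --grip 50

```text
time_s: 100.4
tcp_pos: [0.5321, -0.1222, 0.3056]
ee_rot: [[-0.999, 0.036, 0.001], [0.036, 0.999, -0.0], [-0.001, -0.0, -1.0]]
wrist_force: [0.9, 0.2, 0.4]
gripper_width: 0.573
gripper_force: 0.0
```

Call:
jog_arm --pt "0.5 -0.8 0 0" --pt "0.5 -0.8 0 0" --pt "0.5 -0.8 0 0" --pt "0.5 -0.8 0 0" --pt "0.5 -0.8 0 0" --pt "0.5 -0.8 0 0" --pt "0.5 -0.8 0 0" --pt "0.5 -0.8 0 0" --pt "0.5 -0.8 0 0" --pt "0.5 -0.8 0 0"

```text
time_s: 101.4
tcp_pos: [0.4244, -0.2796, 0.3031]
ee_rot: [[-0.999, 0.038, -0.003], [0.038, 0.999, 0.001], [0.003, 0.001, -1.0]]
wrist_force: [-0.8, -0.4, 0.6]
gripper_width: 0.572
gripper_force: 0.0
```

Call:
jog_arm --pt "0 -0.8 0 0" --pt "0 -0.8 0 0" --pt "0 -0.8 0 0" --pt "0 0 0 0" --pt "0 0 0 0"

```text
time_s: 101.9
tcp_pos: [0.4234, -0.3268, 0.3032]
ee_rot: [[-0.999, 0.038, -0.002], [0.038, 0.999, 0.001], [0.002, 0.001, -1.0]]
wrist_force: [0.6, 0.7, -0.7]
gripper_width: 0.57
gripper_force: 0.0
```

```bash
python3 -c "
from pins import *
im=shots(); red=hue(170,8,120,60)
for y in (.13,-.13):
  sh=cp(-.022,y)
  print('top',fit(im,(sh[0],sh[1],CAR[2]),handle,red,cams=('top',),z=.033),'exp',sh)
  tip=[box(.044,.050,-.008,.008,.005,.021)]
  q=proj('scene',world((sh[0],sh[1],CAR[2]),np.array([[.055,0,.013]]),.033))[0].astype(int)
  m=hue(8,32,80,50)(im['scene'])[q[1]-8:q[1]+9,q[0]-8:q[0]+9]; ys,xs=np.where(m>0); print('brass tip exp',q,'n',len(xs),(xs.mean()-8+q[0],ys.mean()-8+q[1]) if len(xs) else '')
print(kfit(im,(.5784,.006,-.0366,.024,0),cut={'scene':(0,0),'top':(0,0)}))
from bars import chk; chk(im)
for o in ('spray_can','spatter_cup','spanner'): print(o,[ (np.array(d['centre']),round(d['conf'],2)) for d in eyes.spot_in('top',o)[:1]])
"
```

```text
top (array([ 0.5609,  0.1371, -0.0185]), np.float64(0.024255560504147303)) exp [0.5598 0.1365]
brass tip exp [335 236] n 46 (np.float64(336.3695652173913), np.float64(233.19565217391303))
top (array([ 0.5496, -0.1193, -0.0014]), np.float64(0.12415683002445868)) exp [ 0.5503 -0.1233]
brass tip exp [240 214] n 39 (np.float64(241.2051282051282), np.float64(210.74358974358975))
(array([ 0.5787,  0.0066, -0.0352,  0.0238, -0.0026]), np.float64(235.94712802768166))
L2 [ 0.5756 -0.0322 -0.0367] (array([ 0.5748, -0.0312, -0.0353]), np.float64(0.38652323302109))
L2 [ 0.5784  0.0438 -0.0367] (array([ 0.5828,  0.0452, -0.0233]), np.float64(0.3621712274749756))
spray_can [(array([0.7204, 0.1949, 0.1796]), 0.74)]
spatter_cup [(array([ 0.7252, -0.268 ,  0.032 ]), 0.61)]
spanner [(array([ 0.759 , -0.1347,  0.0053]), 0.57)]
```

```bash
python3 -c "
from station import r
print(r.finish_job())"
```

```text
the job is handed in; nothing more can be done
None
```

The job is handed in (no verdict was returned): the four bars found are stacked crosswise, the keeper is seated in both posts, both pins were pushed until the handles met the posts, and my last camera check showed the spray can, spanner and cup unmoved.

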